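# Lock the stop nut of a vial-capping press

### The job

The stop setting of the vial-capping press has to be locked. Fit the large open-ended spanner on the square setting nut with its handle against the brace peg, so that the setting nut stays as it is set to within 20 degrees, and turn the T-handled locknut above it clockwise until it is fully tight. Then take the spanner off, lay it flat on the bench clear of the press, and do not disturb the small spanner, the vial or the spot plate.

Things in the scene. Friction and masses are not known exactly. Their poses are not given: they have to be found in the camera images.
- press: Cream vial-capping press, fixed to the bench (place and yaw differ each time). Base plate 15 mm thick; seen in its frame it covers x -70..100 mm, y -190..270 mm. The origin is on the bench surface on the axis of the upright steel stop stud (13 mm thick, top 79 mm above the bench). The press column (50 x 36 mm, crimping head and hand lever above it up to 350 mm high) stands at x 55, y 165 mm in its frame; the hand lever's ball is at x -32, y 190 mm.
- setnut_mid (a point): Centre of the square setting nut on the stud: 26 mm across the flats, 16 mm high, resting on the base plate (it spans 15 to 31 mm above the bench). Its x and y axes are square to the flats; as set, they are within 0.06 rad of the press's x and y axes. It turns on the stud against light friction (0.1 N m). A sprung washer lies between it and the locknut and rubs (0.25 N m), so turning the locknut always takes the setting nut along unless a spanner holds it.
- locknut_grip (a point): Centre of the T-shaped handle of the locknut, on the stud axis 64 mm above the bench. The handle is an upright steel bar 48 mm long along this point's x axis, 12 mm thick along its y axis, from 42 to 74 mm above the bench; below it is a round hub 28 mm across.
- locknut (a joint): Turn of the locknut relative to the setting nut, rad, growing clockwise seen from above (tightening). It starts 0.3 to 0.9 and is fully tight against a hard stop at 2.6. Takes 0.25 N m to turn, more only at the stop, and stays where it is left. Forcing it on past the stop (beyond about 0.8 N m) wrenches the setting nut round in the spanner mouth; normal play there and at the peg is about 0.15 rad.
- setnut (a joint): Turn of the setting nut on the stud, rad, growing clockwise seen from above; 0 when its flats are square to the press. It starts between -0.06 and -0.005.
- brace_peg (a point): Top centre of the brace peg: a steel pin 10 mm thick, standing 30 mm out of the base plate (top 45 mm above the bench) at x -16, y -168 mm in the press's frame. With the spanner fully home on the setting nut and its handle pointing to the press's -y, the handle's -x edge has about 3 mm to the peg (more if the setting nut starts turned anticlockwise); clockwise turning brings it against the peg.
- spanner_mouth (a point): Middle of the mouth of the large steel spanner, half-way up its 10 mm thickness; the setting nut's axis passes here when the spanner is fully home. The mouth is 28.5 mm wide, flared at the ends, and opens to this frame's +y; the jaws are 47 mm wide over all and reach 17 mm ahead of this point, the throat is 14.5 mm behind it. z is up when it lies flat. Mass 0.2 to 0.35 kg.
- spanner_grip (a point): Point on the large spanner's handle near its balance point, 70 mm behind the mouth (at y -70 mm), half-way up. The handle is 16 mm wide (x), 10 mm thick, straight along y and ends 186 mm behind the mouth. It lies flat on the bench at the start.
- small_spanner: A smaller open-ended spanner (jaws 25 mm wide, about 120 mm long, 6 mm thick), not needed: leave it. Origin on its underside in the middle of its mouth.
- vial: Small glass vial with a metal cap, 24 mm across, 45 mm tall, standing; origin under it. Leave it.
- spot_plate: White round spot plate, 100 mm across, 7 mm high; origin under it. Leave it.

How it is judged:
By the outcome, as a careful person would: the job done as asked, in the order asked, and still so for the second after the job is handed in, with the robot touching nothing.
It also fails if it takes over 67 s, if anything falls off the work surface, if the arm or the gripper's body presses on something with over 40 N, if the wrist force passes 120 N, or if a joint passes its speed limit or range.

### The arm

A 6-joint arm with a two-finger parallel gripper is mounted at the origin on the work surface. World frame = base frame: x ahead of the robot, y to its left, z up, the work surface at z = 0. Lengths are in m, angles in degrees, forces in N, time in s.
With the tool pointing down it reaches from about 0.35 to 0.8 m from the base axis. Payload 7.3 kg.
Tool frame: the origin (TCP) lies midway between the tips of the shut fingers; the grasp point (between the pads) lies 19 mm behind it; z points along the fingers, y is the direction in which the jaws open and shut (so a half turn about z gives the same grasp; the last joint's range is limited). The gripper opens to 85 mm and grips with 20 to 120 N. Pads are 22 mm wide; open, the fingers measure 114 mm over their backs; the gripper's body (76 mm by 85 mm) begins 54 mm behind the grasp point. The pads swing forward as they close: fully open they stand 13 mm farther back than shut.
Start: joints at [-84.683, 19.595, 87.324, -0, 73.075, -8.365], TCP at [0.124, -0.51, 0.231] pointing down, gripper open.
Joint ranges: [-145.02, 145.02], [-44.19, 115.74], [2.07, 154.8], [-57.11, 237.11], [16.16, 152.29], [-177.93, 177.93]. Speed limits (degrees/s): [147.25, 147.25, 180, 180, 180, 180].

### API

Orientations are given as a 3x3 rotation matrix whose columns are the frame's x, y, z axes.
In Python, from station import env gives the robot as it stands.
- The arm moves only by the shell command python3 -m inch 'ROWS' [FORCE]. ROWS is text: rows parted by semicolons, each of 5 numbers parted by spaces: the shift along the world's x, y, z scaled (see below), then the turn about the world's z scaled (see below), then the closure in counts, from 0 (fully open) to 255 (shut). In form: tx ty tz turn grip; .... A call has 1 to 10 rows; each row is the pose to reach, as a shift and turn from the pose measured when the call began; what a row does not reach only later rows make up. The controller multiplies each number of a shift by 200 mm and each number of a turn by 0.5 rad. A row lasts 1/10 s, in which the tool goes at most 50 mm and 8.59 degrees, less where a joint would pass 70% of its speed; a pose out of reach is approached as far as the arm can. A call with a number of a shift or a turn outside -1 to 1 is refused whole. A call with a gripper value outside its range is refused whole. The fingers move at their own pace and stop on an object; FORCE is the grip in N (left out, the last holds). Time passes only in rows, so rows that repeat a pose let the fingers close. It gives the time, the measured TCP pose, the force and the opening at its end, in the units of the state.
- env.read_state(): the state, without advancing time (a new reading comes with each control period).
- env.grab_frame(name): name is "side" or "top" or "wrist"; returns the picture (400x640x3 uint8, red, green, blue); there is no depth.
- env.calibration(name): a dict with "fovy" (degrees; the focal length in pixels is half the picture's height over the tangent of half this angle, whatever the lens; pixels are square), "cx", "cy" (the principal point, pixels), "k1" (the pictures are not rectified: a ray, as slopes to the right and down, at radius r is drawn at 1 + k1 r^2 times it, then the intrinsics apply), "R" (3x3) and "t" (3): a world point X has camera coordinates R X + t; the wrist camera has in their place "tool_from_camera" (4x4, takes a point from camera to tool coordinates, whose origin is the TCP and whose axes are the flange's). Camera axes: x right, y down, z forward; pixel columns grow to the right and rows downward; lengths in m; the calibration is good to about 2 mm. A picture is of the moment at which its call begins: read the wrist's pose just before it. calibration takes no time and is no camera call.
- env.hand_in(): hands the job in, once; it reports no verdict.
The state is a dict: "time_s": time; "joint_positions": joint angles; "qd": joint speeds; "joint_torque": joint torques, N m; "position": TCP position; "tcp_rot": TCP orientation; "ft_force": force on the tool from outside, world axes, zero at the start; "torque": the same for the moment, N m; "finger_gap": finger opening in m.
Only numpy, scipy, OpenCV 4.12 (cv2) and the standard library are available. Lean on these libraries where they do the work, as an engineer would, in place of code of your own. Each camera call takes 0.05 s, during which the arm holds its last target.

## Working session

There is one attempt and no reset: what is moved stays moved. The work goes in short steps, Python scripts to look and compute and a shell command to move; the robot and the scene stay as the last step left them, time stands still between calls to the robot, and variables do not carry over. Pictures are saved under pics/ and viewed, and the job is handed in when it is done.

```bash
ls; mkdir -p pics; python3 - <<'E'
from station import env
import cv2
print(env.read_state())
for n in("top","side","wrist"):
    im=env.grab_frame(n); cv2.imwrite(f"pics/{n}0.png",im[:,:,::-1])
    print(n,env.calibration(n))
E
```

```text
pics
{'time_s': 0.0, 'joint_positions': array([-8.46834654e+01,  1.96346674e+01,  8.73793745e+01,  4.90478351e-04,
        7.30760337e+01, -8.36550456e+00]), 'qd': array([-0.00377552,  0.00050429,  0.01703543,  0.0362843 , -0.06396476,
       -0.04060205]), 'joint_torque': array([ 7.47076247e-04, -4.33679080e+01, -2.46015733e+01, -1.33058647e-04,
        7.86401506e-03,  1.63964756e-05]), 'position': array([ 0.1241616 , -0.50966916,  0.23062894]), 'tcp_rot': array([[ 9.71623923e-01,  2.36531042e-01, -1.37514432e-04],
       [ 2.36530964e-01, -9.71622689e-01,  1.56611060e-03],
       [ 2.36821630e-04, -1.55419694e-03, -9.99998764e-01]]), 'ft_force': array([ 0.77630741, -0.11899129,  0.63406084]), 'torque': array([-0.01924583, -0.04025115,  0.01326661]), 'finger_gap': 0.0856194764698938}
top {'fovy': 56.525709381817535, 'cx': 316.42067201051043, 'cy': 201.3486649076579, 'k1': -0.061905630128053814, 'R': array([[ 0.02504188, -0.9992486 ,  0.02958292],
       [-0.99128544, -0.02864891, -0.12857848],
       [ 0.12932938, -0.02610527, -0.991258  ]]), 't': array([-0.0592669 ,  0.53190441,  0.87550655])}
side {'fovy': 55.054863208203265, 'cx': 317.67495071270804, 'cy': 204.87510363363816, 'k1': -0.08837857765208224, 'R': array([[-0.89085754,  0.45424827,  0.00559966],
       [ 0.34067006,  0.6761644 , -0.65325769],
       [-0.30052747, -0.5800519 , -0.75711494]]), 't': array([ 0.47444831, -0.1218566 ,  1.05436957])}
wrist {'fovy': 66.7881550577711, 'cx': 323.08542237168984, 'cy': 197.62603496312593, 'k1': -0.004142126295033157, 'tool_from_camera': array([[-2.60363823e-04, -9.60905106e-01, -2.76877787e-01,
         7.08354686e-02],
       [ 9.99999689e-01, -4.39453397e-05, -7.87843774e-04,
         4.65939694e-04],
       [ 7.44875617e-04, -2.76877906e-01,  9.60904819e-01,
        -1.43160155e-01],
       [ 0.00000000e+00,  0.00000000e+00,  0.00000000e+00,
         1.00000000e+00]])}
```

View pics/top0.png

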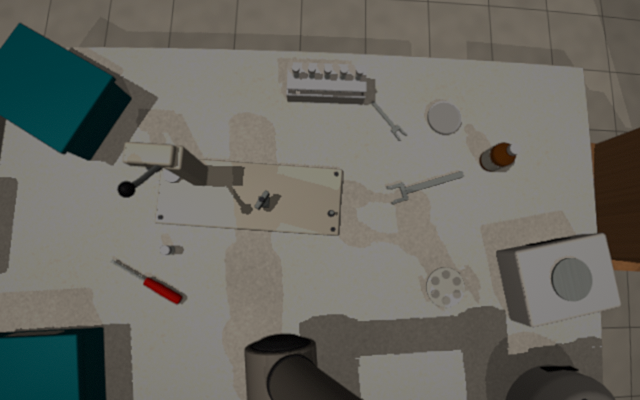

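View pics/side0.png

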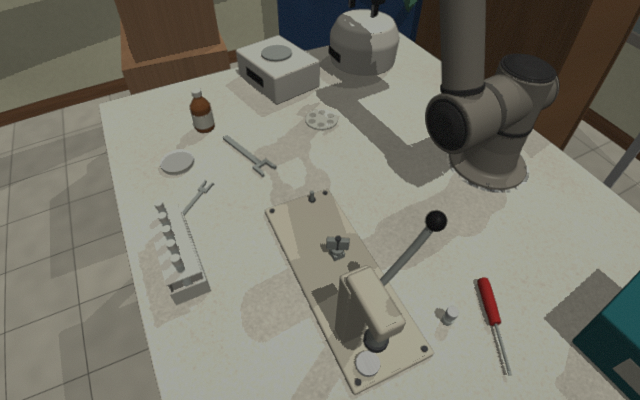

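View pics/wrist0.png

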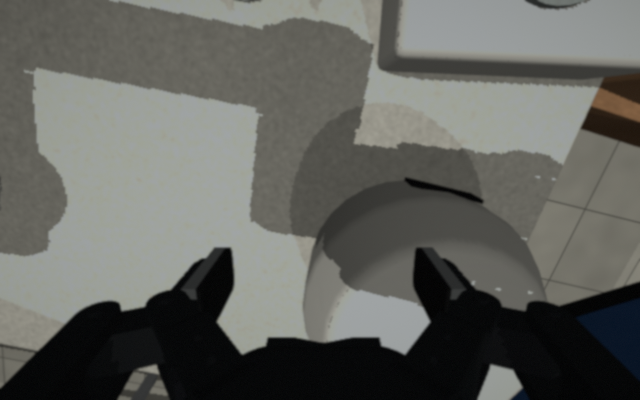

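```bash
cat > h.py <<'E'
import numpy as np, cv2
from station import env
def K(c): f=200/np.tan(np.radians(c["fovy"]/2)); return np.array([[f,0,c["cx"]],[0,f,c["cy"]],[0,0,1]])
def pose(n):
    c=env.calibration(n)
    if n=="wrist":
        s=env.read_state(); T=np.eye(4);T[:3,:3]=s["tcp_rot"];T[:3,3]=s["position"]
        M=np.linalg.inv(T@c["tool_from_camera"]); return c,M[:3,:3],M[:3,3]
    return c,np.array(c["R"]),np.array(c["t"])
def ray(P,px):
    c,R,t=P
    q=cv2.undistortPoints(np.array(px,float).reshape(-1,1,2),K(c),np.array([c["k1"],0,0,0,0])).reshape(-1,2)
    d=np.c_[q,np.ones(len(q))]@R
    return -R.T@t,d
def onz(P,px,z):
    o,d=ray(P,px); z=np.broadcast_to(z,len(d))
    return o+d*((z-o[2])/d[:,2])[:,None]
def proj(P,X):
    c,R,t=P
    return cv2.projectPoints(np.array(X,float).reshape(-1,1,3),cv2.Rodrigues(R)[0],t,K(c),np.array([c["k1"],0,0,0,0]))[0].reshape(-1,2)
def crop(src,dst,x0,y0,x1,y1,s):
    im=cv2.imread(src)[y0:y1,x0:x1]; cv2.imwrite(dst,cv2.resize(im,None,fx=s,fy=s,interpolation=cv2.INTER_CUBIC))
E
python3 -c "
from h import *
crop('pics/top0.png','pics/t0a.png',220,150,480,250,3)
crop('pics/side0.png','pics/s0a.png',180,100,380,260,4)"
```

```text
(no output)
```

View pics/t0a.png

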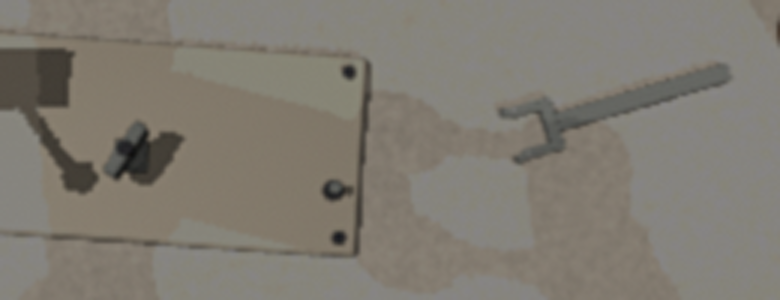

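View pics/s0a.png

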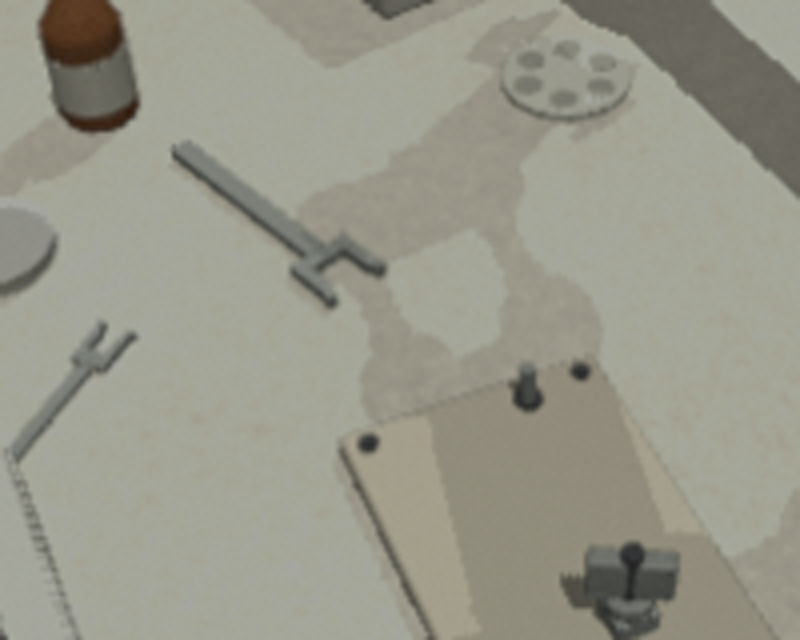

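```bash
python3 - <<'E'
from h import *
P=pose("top"); S=pose("side")
u=lambda p:(np.array(p,float)+.5)/3-.5+np.array([220,150])
us=lambda p:(np.array(p,float)+.5)/4-.5+np.array([180,100])
print("cam",-P[1].T@P[2],-S[1].T@S[2])
c=onz(P,u([(370,61),(358,255)]),.015);print("corners",c.round(4))
bl=onz(P,u([(0,33),(0,234)]),.015);print("edges left",bl.round(4))
for a,b in zip(c,bl): d=b-a; print("yaw", np.degrees(np.arctan2(-d[0],d[1])))
print("stud",onz(P,u([(125,146)]),.079).round(4),onz(S,us([(632,551)]),.079).round(4))
print("peg",onz(P,u([(347,190)]),.045).round(4),onz(S,us([(528,368)]),.045).round(4))
h=onz(P,u([(139,125),(113,175)]),.074);print("handle",h.round(4))
s=onz(P,u([(730,73),(505,110),(520,160),(562,122)]),.010);print("spanner",s.round(4))
# side view spanner
print(onz(S,us([(180,148),(382,270),(332,304)]),.010).round(4))
E
```

```text
cam [ 0.41552453 -0.02112856  0.93799762] [0.78104577 0.47846685 0.71601844]
corners [[ 0.6181 -0.1109  0.015 ]
 [ 0.4543 -0.1035  0.015 ]]
edges left [[0.6327 0.2021 0.015 ]
 [0.4634 0.1921 0.015 ]]
yaw -2.6695352082747896
yaw -1.779692933506567
stud [[0.531  0.0845 0.079 ]] [[0.5316 0.087  0.079 ]]
peg [[ 0.505  -0.0911  0.045 ]] [[ 0.5086 -0.0792  0.045 ]]
handle [[0.5485 0.0749 0.074 ]
 [0.5086 0.0934 0.074 ]]
spanner [[ 0.6192 -0.4246  0.01  ]
 [ 0.5805 -0.2272  0.01  ]
 [ 0.538  -0.24    0.01  ]
 [ 0.5717 -0.2762  0.01  ]]
[[ 0.6227 -0.4158  0.01  ]
 [ 0.5416 -0.2314  0.01  ]
 [ 0.5831 -0.2166  0.01  ]]
```

```bash
python3 -m inch '0.25 0.1 0 0.25 0; 0.5 0.2 0 0.5 0; 0.75 0.3 0 0.75 0; 1 0.4 0 1 0; 1 0.4 0 1 0'; python3 -m inch '0.25 0.1 0 0.25 0; 0.5 0.2 0 0.5 0; 0.75 0.3 0 0.75 0; 1 0.4 0 1 0; 1 0.4 0 1 0'; python3 -m inch '0.2 0.03 0 0.25 0; 0.4 0.05 0 0.5 0; 0.4 0.07 0 0.75 0; 0.4 0.07 0 1 0; 0.4 0.07 0 1 0'
```

```text
time_s: 0.65
position: [0.3277, -0.4275, 0.2305]
tcp_rot: [[0.735, 0.678, 0.0], [0.678, -0.735, 0.002], [0.001, -0.001, -1.0]]
ft_force: [-0.9, -0.6, 0.4]
finger_gap: 0.0855
time_s: 1.15
position: [0.5308, -0.3455, 0.2298]
tcp_rot: [[0.315, 0.949, -0.0], [0.949, -0.315, 0.003], [0.002, -0.001, -1.0]]
ft_force: [-0.9, -0.0, 0.3]
finger_gap: 0.0851
time_s: 1.65
position: [0.6106, -0.3316, 0.2288]
tcp_rot: [[-0.179, 0.984, -0.003], [0.984, 0.179, 0.003], [0.003, -0.003, -1.0]]
ft_force: [0.2, 0.2, -0.2]
finger_gap: 0.0853
```

```bash
python3 - <<'E'
from h import *
P=pose("wrist"); im=env.grab_frame("wrist"); cv2.imwrite("pics/w1.png",im[:,:,::-1]); np.save("w1.npy",np.hstack([P[1],P[2][:,None]]))
s=env.read_state();print(s["joint_positions"],s["position"])
E
```

```text
[-3.48534497e+01  3.87265795e+01  5.56162321e+01  3.22611714e-02
  8.58642407e+01 -4.49603651e+01] [ 0.61042775 -0.33178812  0.22919786]
```

View pics/w1.png

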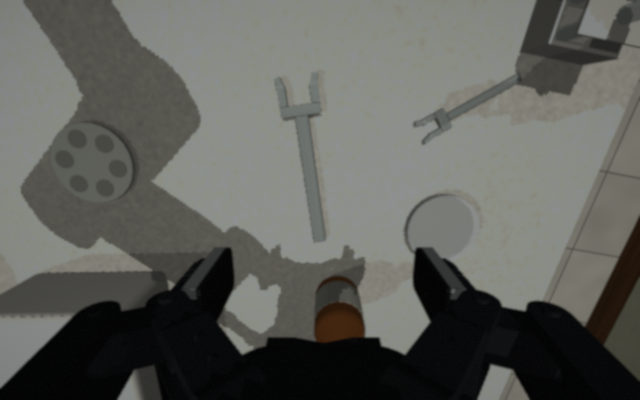

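```bash
python3 - <<'E'
from h import *
c=env.calibration("wrist"); M=np.load("w1.npy"); P=(c,M[:,:3],M[:,3])
im=cv2.imread("pics/w1.png").astype(int)
for p in [(305,150),(300,112),(280,90),(340,150),(250,200)]: print(p,im[p[1],p[0]])
crop('pics/w1.png','pics/w1a.png',250,50,350,260,3)
E
```

```text
(305, 150) [108 113 107]
(300, 112) [110 114 108]
(280, 90) [112 116 110]
(340, 150) [144 145 141]
(250, 200) [140 144 140]
```

View pics/w1a.png

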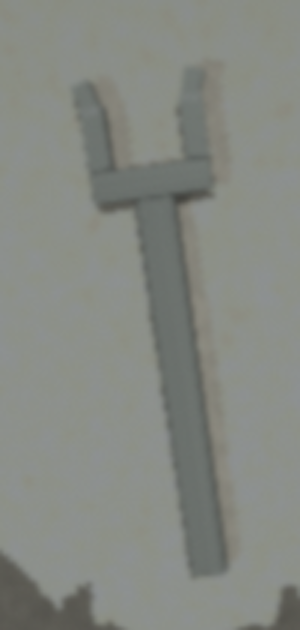

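```bash
python3 - <<'E'
from h import *
c=env.calibration("wrist"); M=np.load("w1.npy"); P=(c,M[:,:3],M[:,3])
u=lambda p:(np.array(p,float)+.5)/3-.5+np.array([250,50])
w=onz(P,u([(207,573),(156,199),(155,164),(84,84),(195,70)]),.010);print(w.round(4))
d=w[1]-w[0];print(np.degrees(np.arctan2(-d[0],d[1])),np.linalg.norm(d))
d=d/np.linalg.norm(d); tip=(w[3]+w[4])/2
for n,p,o in(("end",w[0],186),("throat",w[2],14.5),("tips",tip,-17)): 
  m=p+d*o/1000; print(n,m.round(4), (m-d*.08).round(4))
E
```

```text
[[ 0.6213 -0.4225  0.01  ]
 [ 0.5747 -0.2727  0.01  ]
 [ 0.5723 -0.26    0.01  ]
 [ 0.5417 -0.2366  0.01  ]
 [ 0.5816 -0.2244  0.01  ]]
17.26413466176303 0.15689680718500895
end [ 0.5661 -0.2449  0.01  ] [ 0.5898 -0.3213  0.01  ]
throat [ 0.568  -0.2462  0.01  ] [ 0.5917 -0.3226  0.01  ]
tips [ 0.5667 -0.2468  0.01  ] [ 0.5904 -0.3232  0.01  ]
```

```bash
python3 -m inch '-0.1 0.05 -0.25 0.12 100; -0.1 0.05 -0.5 0.24 100; -0.1 0.05 -0.75 0.24 100; -0.1 0.05 -0.85 0.24 100; -0.1 0.05 -0.85 0.24 100; -0.1 0.05 -0.85 0.24 100'; python3 - <<'E'
from h import *
P=pose("wrist"); im=env.grab_frame("wrist"); cv2.imwrite("pics/w2.png",im[:,:,::-1])
s=env.read_state();print(s["joint_positions"],s["position"],s["tcp_rot"])
R=s["tcp_rot"];print(np.degrees(np.arctan2(R[1,0],R[0,0])))
E
```

```text
time_s: 2.3
position: [0.5906, -0.3226, 0.0601]
tcp_rot: [[-0.289, 0.957, -0.002], [0.957, 0.289, 0.002], [0.002, -0.002, -1.0]]
ft_force: [-0.3, -0.5, 0.8]
finger_gap: 0.0518
[-3.51501233e+01  4.39628497e+01  7.27836694e+01  1.90401891e-03
  6.32639565e+01 -5.20108414e+01] [ 0.59132349 -0.32291209  0.06139617] [[-2.90031815e-01  9.57016995e-01 -1.32407107e-04]
 [ 9.57016990e-01  2.90031832e-01  1.29528003e-04]
 [ 1.62362776e-04 -8.91486096e-05 -9.99999983e-01]]
106.85986100088405
```

View pics/w2.png

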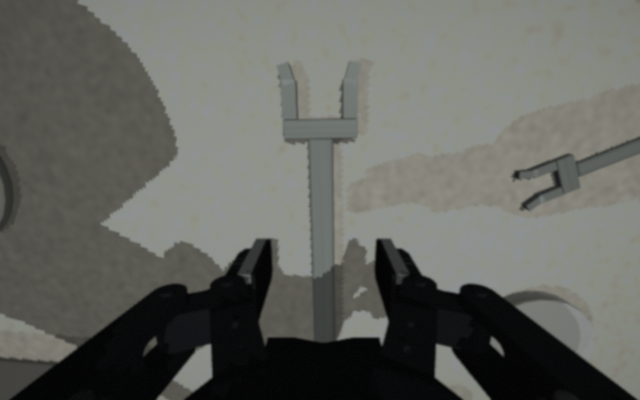

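```bash
python3 -m inch '0 0 -0.15 0.01 100; 0 0 -0.25 0.01 100; 0 0 -0.28 0.01 100; 0 0 -0.28 0.01 100; 0 0 -0.28 0.01 255; 0 0 -0.28 0.01 255; 0 0 -0.28 0.01 255; 0 0 -0.28 0.01 255; 0 0 -0.28 0.01 255' 80
```

```text
time_s: 3.25
position: [0.592, -0.3235, 0.0074]
tcp_rot: [[-0.295, 0.956, 0.002], [0.956, 0.295, -0.002], [-0.002, 0.001, -1.0]]
ft_force: [-1.4, -0.0, 5.9]
finger_gap: 0.0119
```

```bash
python3 - <<'E'
from h import *
im=env.grab_frame("wrist"); cv2.imwrite("pics/w3.png",im[:,:,::-1])
s=env.read_state();print(s["position"],s["finger_gap"],s["ft_force"])
E
```

```text
[ 0.59203293 -0.32356795  0.0074116 ] 0.0116668474664343 [-2.13742007  0.30394913  6.84218336]
```

View pics/w3.png

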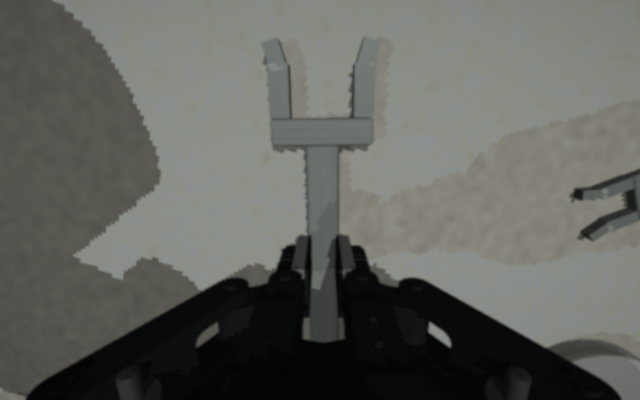

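```bash
python3 -m inch '0 0 0.1 0 255; 0 0 0.2 0 255; 0 0 0.35 0 255; 0 0 0.5 0 255; 0 0 0.5 0 255; 0 0 0.5 0 255'; python3 - <<'E'
from h import *
im=env.grab_frame("wrist"); cv2.imwrite("pics/w4.png",im[:,:,::-1])
im=env.grab_frame("side"); cv2.imwrite("pics/s4.png",im[:,:,::-1])
s=env.read_state();print(s["position"],s["finger_gap"],s["ft_force"])
E
```

```text
time_s: 3.9
position: [0.592, -0.3235, 0.1076]
tcp_rot: [[-0.295, 0.956, 0.002], [0.956, 0.295, -0.002], [-0.003, 0.002, -1.0]]
ft_force: [-0.2, -0.4, -3.4]
finger_gap: 0.0116
[ 0.59105265 -0.32284936  0.10548687] 0.012030527607992359 [-0.55222076  0.54151486 -3.134924  ]
```

View pics/w4.png

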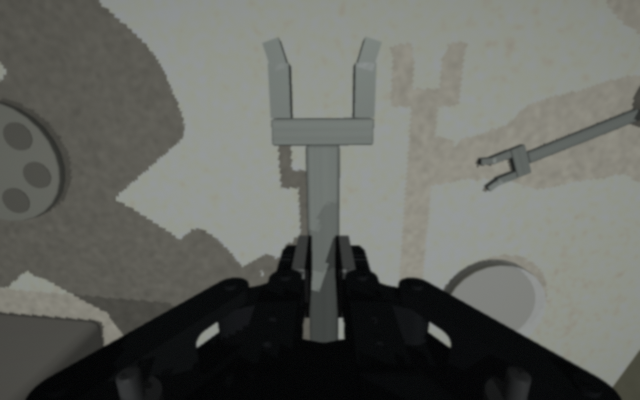

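View pics/s4.png

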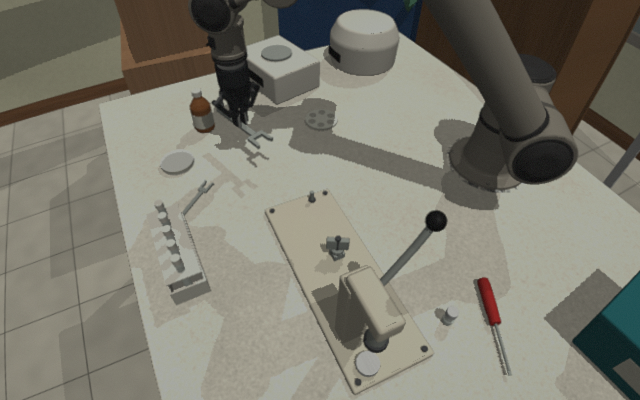

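```bash
cat > tool.py <<'E'
from h import *
def totool(px,zt):
    c=env.calibration("wrist"); T=c["tool_from_camera"]
    q=cv2.undistortPoints(np.array(px,float).reshape(-1,1,2),K(c),np.array([c["k1"],0,0,0,0])).reshape(-1,2)
    d=np.c_[q,np.ones(len(q))]@T[:3,:3].T; o=T[:3,3]
    return o+d*((zt-o[2])/d[:,2])[:,None]
E
python3 - <<'E'
from tool import *
print(totool([(322.5,119),(272,42),(371,42),(322.5,152),(322,230),(291,100),(354,100)],-0.0026).round(4))
E
python3 -c "
from h import *
crop('pics/w4.png','pics/w4a.png',250,20,400,240,3)"
```

```text
[[ 0.0661  0.0003 -0.0026]
 [ 0.0975 -0.021  -0.0026]
 [ 0.0975  0.0207 -0.0026]
 [ 0.0513  0.0002 -0.0026]
 [ 0.0126 -0.     -0.0026]
 [ 0.0742 -0.0136 -0.0026]
 [ 0.0742  0.0142 -0.0026]]
```

View pics/w4a.png

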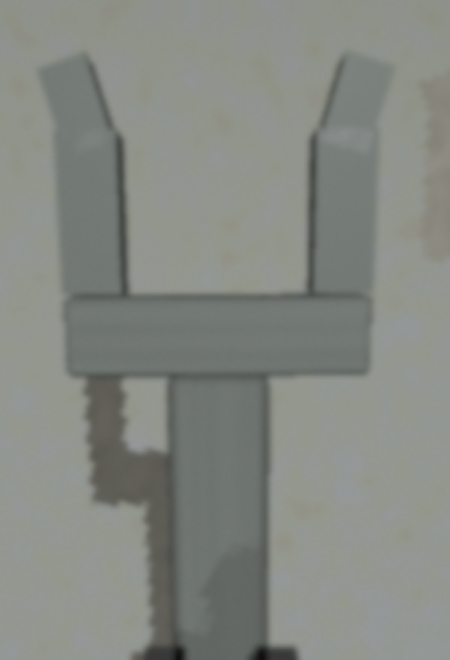

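```bash
python3 -m inch '-0.08 0.2 0.07 -0.15 255; -0.16 0.4 0.15 -0.3 255; -0.24 0.6 0.15 -0.45 255; -0.31 0.8 0.15 -0.61 255; -0.31 1 0.15 -0.61 255;-0.31 1 0.15 -0.61 255;-0.31 1 0.15 -0.61 255'; python3 - <<'E'
from h import *
P=pose("wrist"); im=env.grab_frame("wrist"); cv2.imwrite("pics/w5.png",im[:,:,::-1]); np.save("w5.npy",np.hstack([P[1],P[2][:,None]]))
s=env.read_state();print(s["position"],s["finger_gap"],s["tcp_rot"])
E
```

```text
time_s: 4.7
position: [0.5287, -0.1221, 0.1345]
tcp_rot: [[0.004, 1.0, -0.002], [1.0, -0.004, 0.001], [0.001, -0.002, -1.0]]
ft_force: [0.1, -0.0, -2.3]
finger_gap: 0.0119
[ 0.52892022 -0.1230351   0.13464526] 0.011590060218814627 [[ 4.93933353e-03  9.99985865e-01 -1.96809053e-03]
 [ 9.99987588e-01 -4.93803745e-03  6.62863538e-04]
 [ 6.53135664e-04 -1.97134021e-03 -9.99997844e-01]]
```

View pics/w5.png

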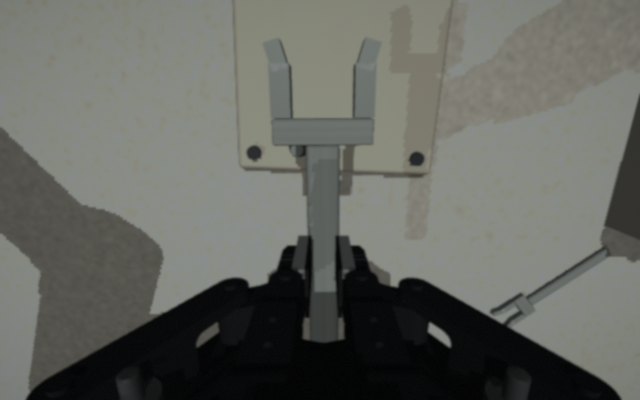

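```bash
python3 -m inch '0 0.16 0 0 255; 0 0.315 0 0 255; 0 0.315 0 0 255;0 0.315 0 0 255'; python3 - <<'E'
from h import *
P=pose("wrist"); im=env.grab_frame("wrist"); cv2.imwrite("pics/w6.png",im[:,:,::-1]); np.save("w6.npy",np.hstack([P[1],P[2][:,None]]))
im=env.grab_frame("top"); cv2.imwrite("pics/t6.png",im[:,:,::-1])
s=env.read_state();print(s["position"],s["finger_gap"],s["tcp_rot"][:,0])
crop("pics/w6.png","pics/w6a.png",180,0,480,200,2)
E
```

```text
time_s: 5.15
position: [0.5291, -0.0609, 0.1341]
tcp_rot: [[0.005, 1.0, -0.003], [1.0, -0.005, 0.0], [0.0, -0.003, -1.0]]
ft_force: [0.7, 0.3, -3.5]
finger_gap: 0.0118
[ 0.5291032  -0.06150909  0.13431518] 0.01169893017618681 [6.27154215e-03 9.99980308e-01 2.28252469e-04]
```

View pics/w6a.png

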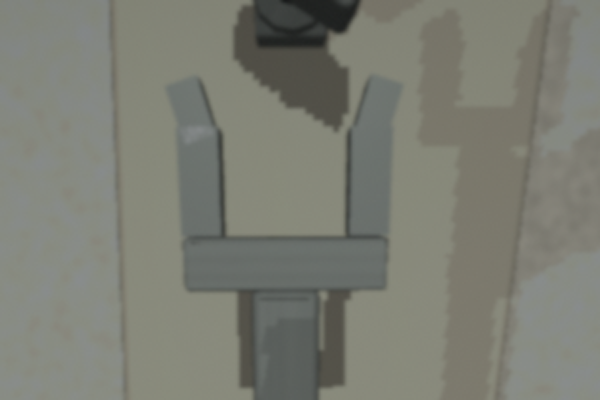

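```bash
python3 - <<'E'
from h import *
c=env.calibration("wrist"); M=np.load("w6.npy"); P=(c,M[:,:3],M[:,3])
u=lambda p:(np.array(p,float)+.5)/2-.5+np.array([180,0])
a=onz(P,u([(112,0),(127,398),(547,0),(501,398)]),.015);print(a.round(4))
for i,j in((1,0),(3,2)): d=a[j]-a[i];print("yaw",np.degrees(np.arctan2(-d[0],d[1])))
n=onz(P,u([(256,37),(328,37)]),.031);print(n.round(4),np.linalg.norm(n[1]-n[0]),np.degrees(np.arctan2(n[1,1]-n[0,1],n[1,0]-n[0,0])))
n=onz(P,u([(257,47),(326,47)]),.015);print(n.round(4),np.linalg.norm(n[1]-n[0]))
M=np.load("w5.npy"); P=(c,M[:,:3],M[:,3])
b=onz(P,[(254,153),(416.5,159),(242,167),(428,174),(234,0),(454,0)],.015);print(b.round(4)); d=b[3]-b[2];print(np.degrees(np.arctan2(d[1],d[0])));d=b[1]-b[0];print(np.degrees(np.arctan2(d[1],d[0])))
E
python3 -c "
from h import *
crop('pics/w6.png','pics/w6b.png',280,0,380,60,8)"
```

```text
[[ 0.4638  0.0904  0.015 ]
 [ 0.4574 -0.067   0.015 ]
 [ 0.6289  0.0895  0.015 ]
 [ 0.6258 -0.0677  0.015 ]]
yaw -2.34423606628811
yaw -1.1253062791056903
[[0.519  0.0733 0.031 ]
 [0.545  0.0732 0.031 ]] 0.02602578664177291 -0.3335881410115512
[[0.5186 0.0741 0.015 ]
 [0.5452 0.0739 0.015 ]] 0.02666788288536846
[[ 0.4693 -0.0871  0.015 ]
 [ 0.6102 -0.0928  0.015 ]
 [ 0.458  -0.0993  0.015 ]
 [ 0.6214 -0.1061  0.015 ]
 [ 0.4617  0.0292  0.015 ]
 [ 0.6291  0.0285  0.015 ]]
-2.3765668697756315
-2.313451545802384
```

View pics/w6b.png

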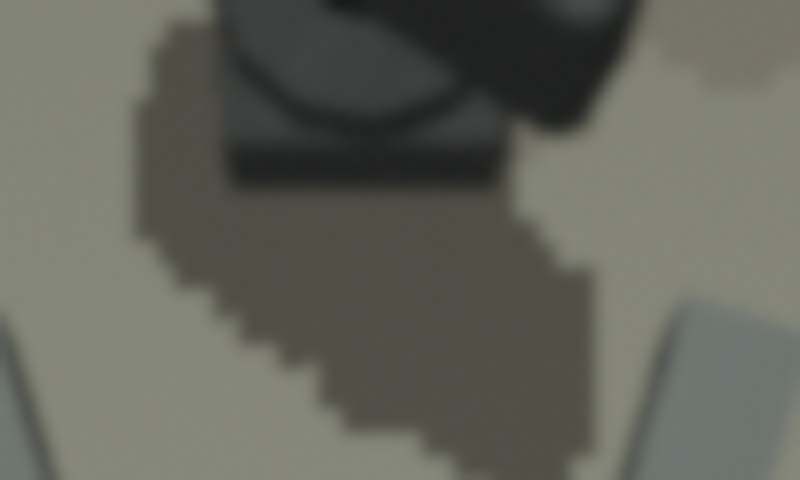

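View pics/t6.png

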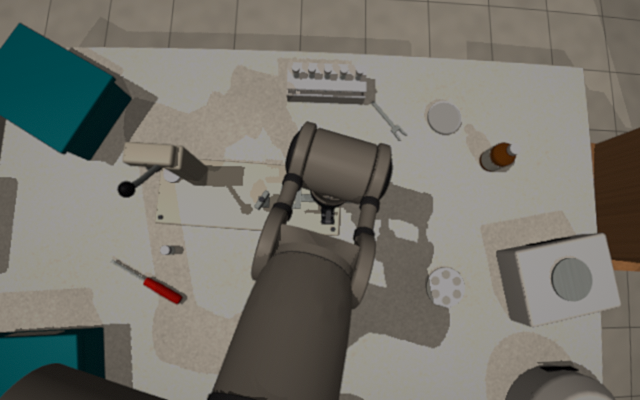

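```bash
python3 -m inch '0.011 0.055 0 0 255; 0.011 0.055 -0.2 0 255; 0.011 0.055 -0.4 0 255; 0.011 0.055 -0.5 0 255; 0.011 0.055 -0.545 0 255; 0.011 0.055 -0.545 0 255;0.011 0.055 -0.545 0 255'; python3 - <<'E'
from h import *
P=pose("wrist"); im=env.grab_frame("wrist"); cv2.imwrite("pics/w7.png",im[:,:,::-1]); np.save("w7.npy",np.hstack([P[1],P[2][:,None]]))
im=env.grab_frame("side"); cv2.imwrite("pics/s7.png",im[:,:,::-1])
s=env.read_state();print(s["position"],s["finger_gap"],s["tcp_rot"][:,0],s["ft_force"])
crop("pics/w7.png","pics/w7a.png",220,0,420,160,4)
crop("pics/s7.png","pics/s7a.png",230,150,430,310,4)
E
```

```text
time_s: 5.95
position: [0.5322, -0.0508, 0.0263]
tcp_rot: [[0.007, 1.0, -0.0], [1.0, -0.007, -0.0], [-0.0, -0.0, -1.0]]
ft_force: [0.2, -0.4, -3.0]
finger_gap: 0.0113
[ 0.53236936 -0.05074944  0.02671115] 0.011535079302763533 [ 6.40047138e-03  9.99979455e-01 -3.50106099e-04] [ 1.40565287  0.07203682 -2.35487491]
```

View pics/w7a.png

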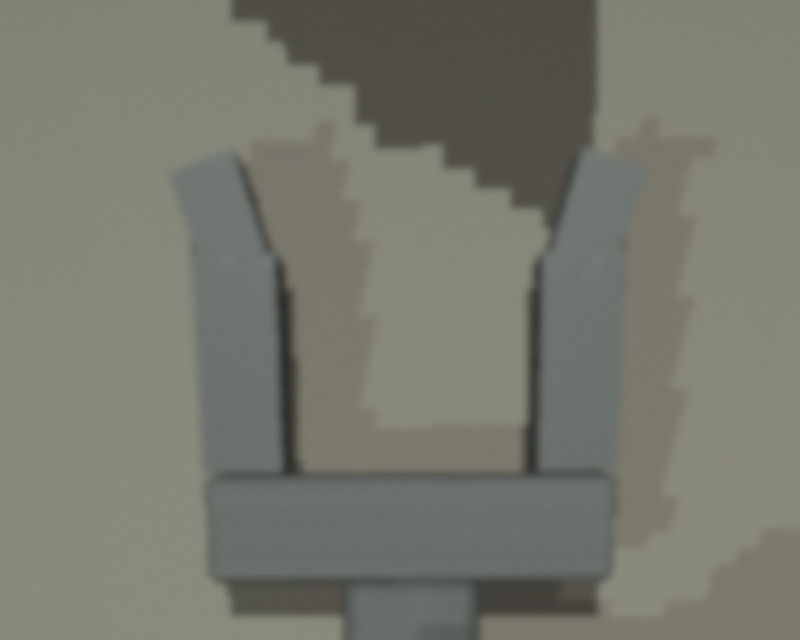

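View pics/s7a.png

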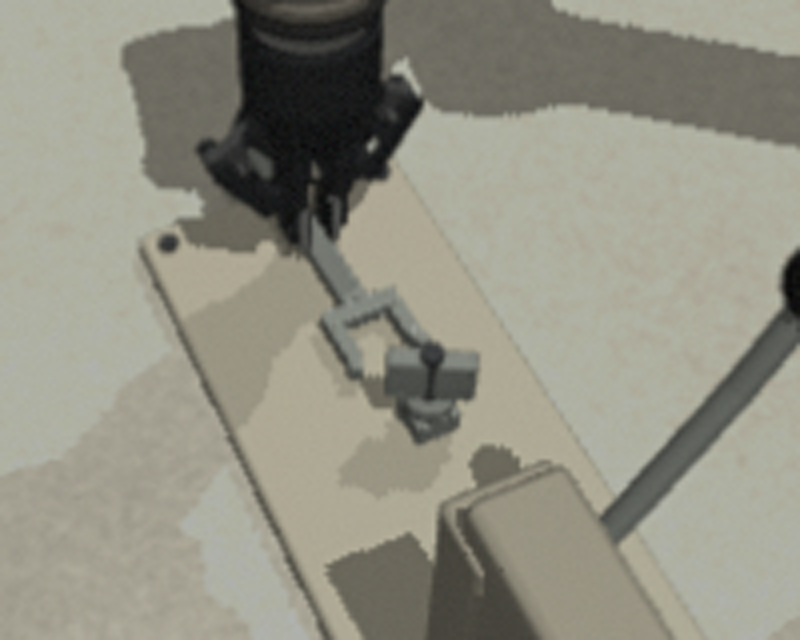

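```bash
python3 -m inch '-0.005 0 -0.012 0 255; -0.005 0.05 -0.012 0 255; -0.005 0.1 -0.012 0 255; -0.005 0.13 -0.012 0 255; -0.005 0.16 -0.012 0 255; -0.005 0.19 -0.012 0 255; -0.005 0.2 -0.012 0 255; -0.005 0.2 -0.012 0 255'; python3 - <<'E'
from h import *
P=pose("wrist"); im=env.grab_frame("wrist"); cv2.imwrite("pics/w8.png",im[:,:,::-1])
s=env.read_state();print(s["position"],s["finger_gap"],s["tcp_rot"][:,0],s["ft_force"])
crop("pics/w8.png","pics/w8a.png",220,0,420,160,4)
E
```

```text
time_s: 6.85
position: [0.5314, -0.0104, 0.0243]
tcp_rot: [[0.006, 1.0, 0.0], [1.0, -0.006, -0.0], [-0.0, 0.0, -1.0]]
ft_force: [-1.4, -1.0, -3.2]
finger_gap: 0.0113
[ 0.53141238 -0.01074104  0.02428542] 0.011397436449986779 [ 6.17017990e-03  9.99980856e-01 -4.65920438e-04] [ 0.62851305  0.1281804  -3.16989762]
```

View pics/w8a.png

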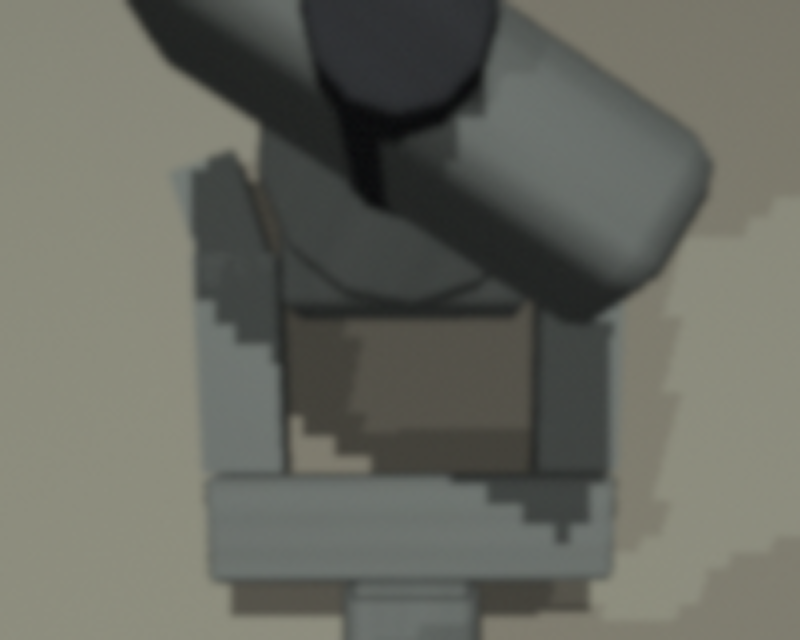

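```bash
python3 -m inch '0 0.03 0 0 255; 0 0.06 0 0 255; 0 0.075 0 0 255; 0 0.085 0 0 255; 0 0.085 0 0 255'; python3 - <<'E'
from h import *
P=pose("wrist"); im=env.grab_frame("wrist"); cv2.imwrite("pics/w9.png",im[:,:,::-1])
s=env.read_state();print(s["position"],s["finger_gap"],s["tcp_rot"][:,0],s["ft_force"],s["torque"])
crop("pics/w9.png","pics/w9a.png",220,0,420,160,4)
im=env.grab_frame("side"); cv2.imwrite("pics/s9.png",im[:,:,::-1]); crop("pics/s9.png","pics/s9a.png",230,150,430,310,4)
E
```

```text
time_s: 7.4
position: [0.5314, 0.0065, 0.0243]
tcp_rot: [[0.006, 1.0, 0.001], [1.0, -0.006, -0.001], [-0.001, 0.001, -1.0]]
ft_force: [0.2, 0.2, -2.1]
finger_gap: 0.0119
[0.53141961 0.00639777 0.02428383] 0.011994449599987604 [ 5.92397169e-03  9.99982344e-01 -4.66713440e-04] [ 0.05130537  0.1608414  -3.10317706] [0.01007839 0.01721639 0.00189135]
```

View pics/w9a.png

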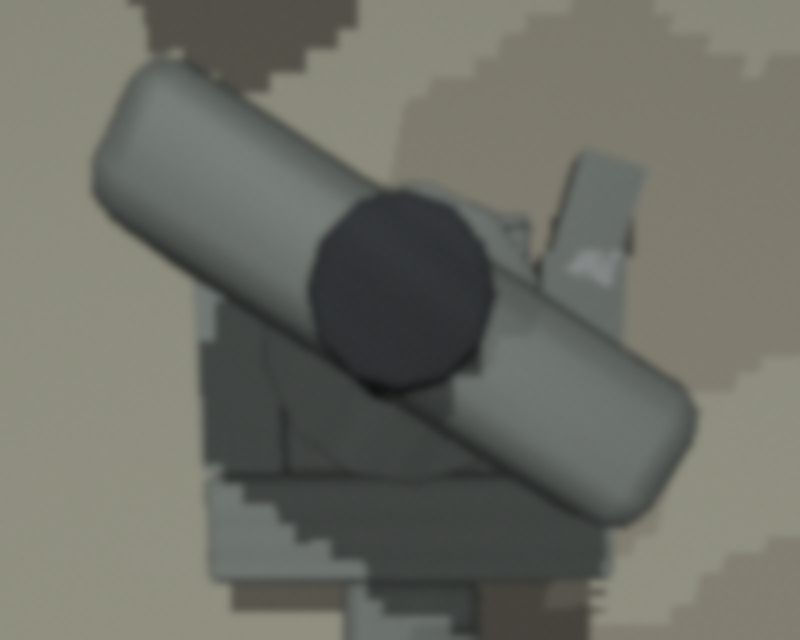

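View pics/s9a.png

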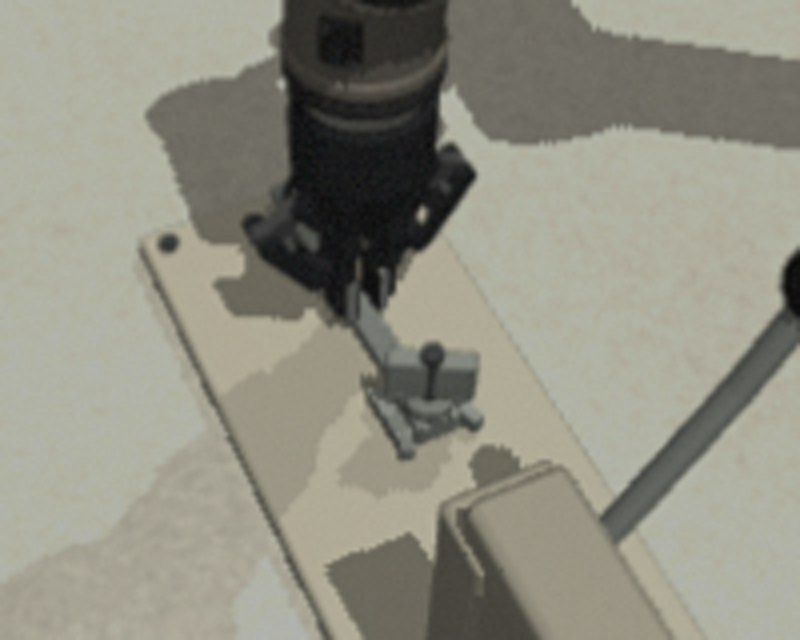

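```bash
python3 -m inch '0 0 -0.005 0 255; 0 0 -0.009 0 255; 0 0 -0.009 0 255; 0 0 -0.009 0 100; 0 0 -0.009 0 100; 0 0 -0.009 0 100; 0 0 0.1 0 100; 0 0 0.3 0 100; 0 0 0.5 0 100;0 0 0.5 0 100'; python3 - <<'E'
from h import *
s=env.read_state();print(s["position"],s["finger_gap"],s["tcp_rot"][:,0],s["ft_force"])
P=pose("wrist"); im=env.grab_frame("wrist"); cv2.imwrite("pics/w10.png",im[:,:,::-1]);np.save("w10.npy",np.hstack([P[1],P[2][:,None]]))
im=env.grab_frame("side"); cv2.imwrite("pics/s10.png",im[:,:,::-1]); crop("pics/s10.png","pics/s10a.png",230,150,430,310,4)
E
```

```text
time_s: 8.5
position: [0.5348, 0.0059, 0.1297]
tcp_rot: [[0.006, 1.0, 0.011], [1.0, -0.006, -0.002], [-0.002, 0.011, -1.0]]
ft_force: [0.5, 1.3, -1.1]
finger_gap: 0.0521
[0.53475325 0.00590868 0.12973493] 0.052108781938142855 [ 0.00598216  0.9999804  -0.0018469 ] [ 0.47632103  1.34536844 -1.05898322]
```

View pics/w10.png

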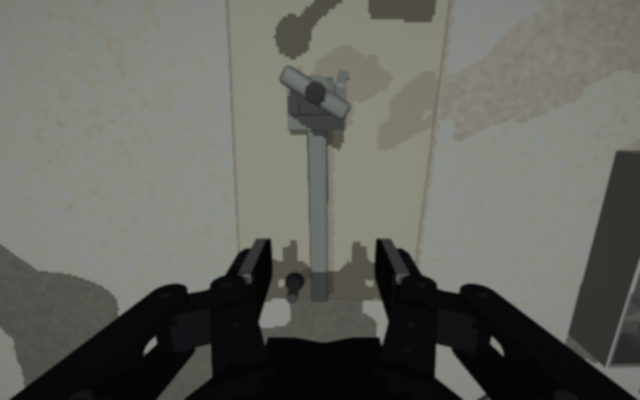

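View pics/s10a.png

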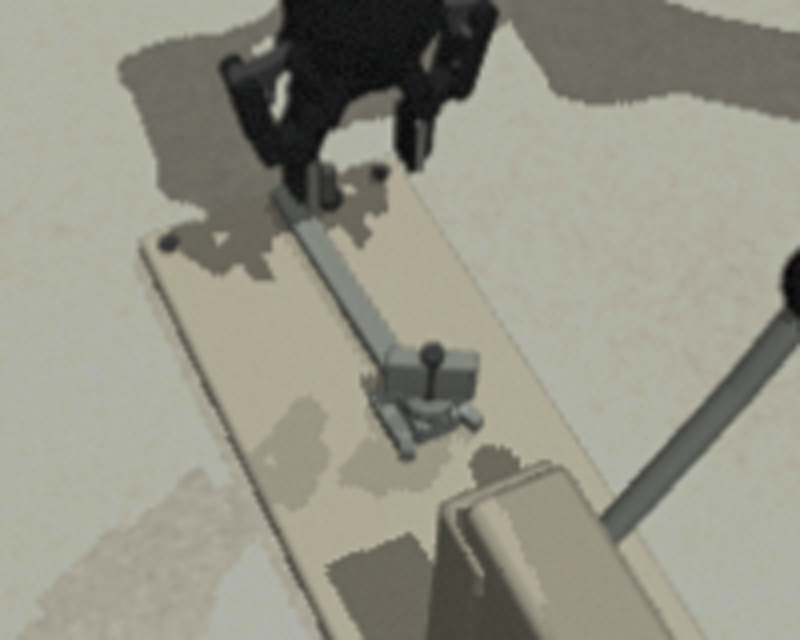

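```bash
python3 -c "
from h import *
crop('pics/w10.png','pics/w10a.png',270,50,370,140,8)"
```

```text
(no output)
```

View pics/w10a.png

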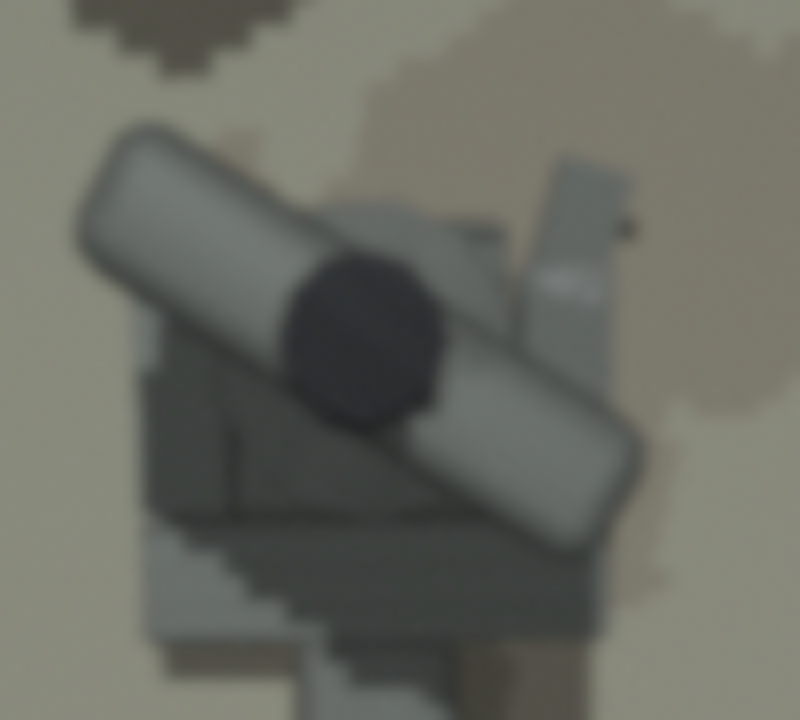

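```bash
python3 - <<'E'
from h import *
c=env.calibration("wrist"); M=np.load("w10.npy"); P=(c,M[:,:3],M[:,3])
u=lambda p:(np.array(p,float)+.5)/8-.5+np.array([270,50])
print(onz(P,u([(365,340)]),.079).round(4))
h=onz(P,u([(110,178),(608,496)]),.074);d=h[1]-h[0];print(h.round(4),h.mean(0),np.linalg.norm(d),np.degrees(np.arctan2(d[1],d[0])))
# bar edges
e=onz(P,u([(165,125),(640,440),(85,240),(555,548)]),.074)
for i in(0,2): d=e[i+1]-e[i];print(np.degrees(np.arctan2(d[1],d[0])))
E
```

```text
[[0.5317 0.0865 0.079 ]]
[[0.5124 0.0985 0.074 ]
 [0.5506 0.075  0.074 ]] [0.53147425 0.08677997 0.074     ] 0.044905472001093655 -31.60690575147517
-32.33634608867964
-32.51756503746379
```

```bash
python3 -m inch '-0.015 0.1 0 0.25 100; -0.015 0.2 0 0.5 100; -0.015 0.3 0 0.75 100; -0.015 0.403 0 1 100; -0.015 0.403 0 1 100;-0.015 0.403 0 1 100'; python3 -m inch '0 0 0 0.25 100; 0 0 0 0.5 100; 0 0 0 0.75 100; 0 0 0 1 100; 0 0 0 1 100; 0 0 0 1 100'; python3 - <<'E'
from h import *
s=env.read_state();R=s["tcp_rot"];print(s["position"],s["finger_gap"],np.degrees(np.arctan2(R[1,0],R[0,0])),R[:,2],s["ft_force"],s["joint_positions"])
P=pose("wrist"); im=env.grab_frame("wrist"); cv2.imwrite("pics/w11.png",im[:,:,::-1]);np.save("w11.npy",np.hstack([P[1],P[2][:,None]]))
print(proj(P,[(.5317,.0866,.079)]))
E
```

```text
time_s: 9.2
position: [0.5281, 0.0869, 0.1238]
tcp_rot: [[-0.473, 0.881, 0.0], [0.881, 0.473, 0.0], [0.0, 0.001, -1.0]]
ft_force: [-0.0, -0.2, 0.6]
finger_gap: 0.0518
time_s: 9.8
position: [0.5279, 0.0862, 0.1234]
tcp_rot: [[-0.835, 0.551, -0.001], [0.551, 0.835, 0.0], [0.001, -0.0, -1.0]]
ft_force: [0.1, -0.3, -0.1]
finger_gap: 0.0522
[0.52786595 0.08617618 0.12338591] 0.05224289160987909 146.58758991518414 [-6.93493264e-04  3.47162335e-04 -9.99999699e-01] [ 0.10973996 -0.27418701 -0.08859851] [ 1.04738157e+00  2.69676041e+01  9.43762624e+01  2.41262765e-02
  5.86954998e+01 -5.55527531e+01]
[[326.57938158 224.75297714]]
```

View pics/w11.png

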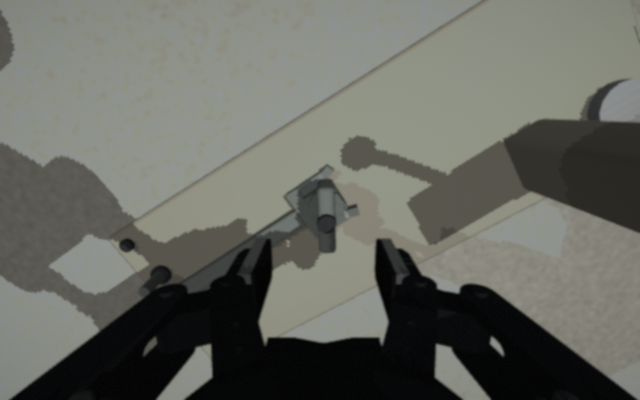

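```bash
python3 -m inch '0.019 0.002 0 0.042 100; 0.019 0.002 -0.15 0.042 100; 0.019 0.002 -0.28 0.042 100; 0.019 0.002 -0.38 0.042 100; 0.019 0.002 -0.38 0.042 100; 0.019 0.002 -0.38 0.042 100'; python3 - <<'E'
from h import *
s=env.read_state();R=s["tcp_rot"];print(s["position"],s["finger_gap"],np.degrees(np.arctan2(R[1,0],R[0,0])),R[:,2],s["ft_force"],s["torque"])
P=pose("wrist"); im=env.grab_frame("wrist"); cv2.imwrite("pics/w12.png",im[:,:,::-1])
E
```

```text
time_s: 10.45
position: [0.532, 0.0867, 0.0477]
tcp_rot: [[-0.846, 0.533, -0.001], [0.533, 0.846, 0.0], [0.001, -0.0, -1.0]]
ft_force: [0.7, -0.3, -0.3]
finger_gap: 0.0523
[0.53201349 0.08669252 0.04768634] 0.05231009708767891 147.80456332320998 [-7.31244515e-04  3.51563142e-04 -9.99999671e-01] [ 0.65788473 -0.28302084 -0.34139557] [ 0.02513459 -0.03989713  0.04178001]
```

View pics/w12.png

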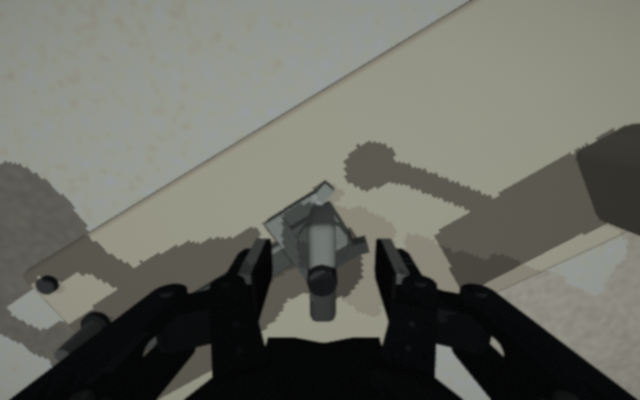

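```bash
python3 -m inch '0 0 0 0 180; 0 0 0 0 255; 0 0 0 0 255; 0 0 0 0 255; 0 0 0 0 255; 0 0 0 0 255' 30; python3 - <<'E'
from h import *
s=env.read_state();R=s["tcp_rot"];print(s["position"],s["finger_gap"],np.degrees(np.arctan2(R[1,0],R[0,0])),s["ft_force"],s["torque"])
E
```

```text
time_s: 11.1
position: [0.5327, 0.086, 0.0494]
tcp_rot: [[-0.847, 0.532, 0.002], [0.532, 0.847, -0.001], [-0.002, 0.0, -1.0]]
ft_force: [-2.4, -3.0, 5.1]
finger_gap: 0.0114
[0.53265965 0.08598695 0.04943011] 0.01140308303625255 147.83870533574628 [-2.44557432 -2.95496101  5.13104212] [-0.67699018  0.46243992  0.06983824]
```

```bash
python3 -m inch '0 0 0 -0.15 255; 0 0 0 -0.3 255; 0 0 0 -0.45 255; 0 0 0 -0.6 255; 0 0 0 -0.75 255; 0 0 0 -0.9 255; 0 0 0 -1 255; 0 0 0 -1 255'; cat > st.py <<'E'
from h import *
s=env.read_state();R=s["tcp_rot"];print(s["time_s"],s["position"].round(4),s["finger_gap"].round(4),np.degrees(np.arctan2(R[1,0],R[0,0])).round(2),s["ft_force"].round(1),s["torque"].round(2),s["joint_positions"].round(0))
E
python3 st.py
python3 - <<'E'
from h import *
im=env.grab_frame("side"); cv2.imwrite("pics/s13.png",im[:,:,::-1]); crop("pics/s13.png","pics/s13a.png",230,150,430,310,4)
im=env.grab_frame("wrist"); cv2.imwrite("pics/w13.png",im[:,:,::-1])
E
```

```text
time_s: 11.9
position: [0.5321, 0.0854, 0.0495]
tcp_rot: [[-0.488, 0.873, -0.0], [0.873, 0.488, -0.002], [-0.002, -0.001, -1.0]]
ft_force: [-3.1, -4.6, 0.1]
finger_gap: 0.0115Traceback (most recent call last):
  File "st.py", line 2, in <module>
    s=env.read_state();R=s["tcp_rot"];print(s["time_s"],s["position"].round(4),s["finger_gap"].round(4),np.degrees(np.arctan2(R[1,0],R[0,0])).round(2),s["ft_force"].round(1),s["torque"].round(2),s["joint_positions"].round(0))
                                                                               ^^^^^^^^^^^^^^^^^^^^^
AttributeError: 'float' object has no attribute 'round'
```

View pics/w13.png

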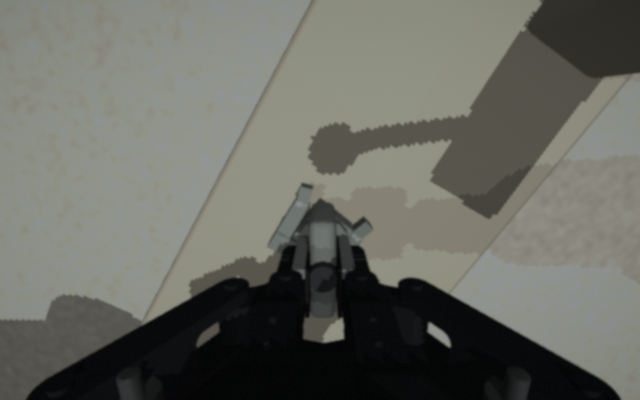

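View pics/s13a.png

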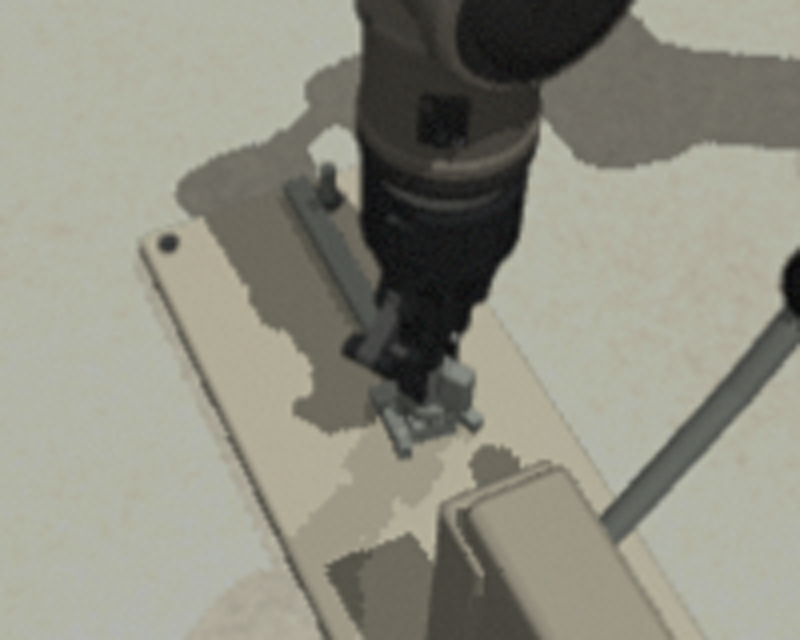

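```bash
sed -i 's/s\["finger_gap"\].round(4)/s["finger_gap"]/' st.py; python3 -m inch '0 0 0 -0.15 255; 0 0 0 -0.3 255; 0 0 0 -0.45 255; 0 0 0 -0.6 255; 0 0 0 -0.75 255; 0 0 0 -0.9 255; 0 0 0 -1 255; 0 0 0 -1 255' >/dev/null; python3 st.py;  python3 -m inch '0 0 0 -0.15 255; 0 0 0 -0.3 255; 0 0 0 -0.45 255; 0 0 0 -0.6 255; 0 0 0 -0.75 255; 0 0 0 -0.9 255; 0 0 0 -1 255; 0 0 0 -1 255' >/dev/null; python3 st.py
```

```text
12.8 [0.5313 0.085  0.0495] 0.011376546860825409 90.69 [-2.9 -3.8  0.9] [-0.71  0.55  0.07] [ 1. 33. 98. -0. 49.  0.]
13.6 [0.5305 0.0851 0.0495] 0.011589839514677295 62.14 [-3.7 -0.9  2.1] [-0.37  0.71  0.04] [ 1. 33. 98. -0. 49. 29.]
```

```bash
python3 -m inch '0 0 0 -0.1 255; 0 0 0 -0.2 255; 0 0 0 -0.3 255; 0 0 0 -0.4 255; 0 0 0 -0.5 255; 0 0 0 -0.6 255' >/dev/null; python3 st.py; python3 - <<'E'
from h import *
im=env.grab_frame("wrist"); cv2.imwrite("pics/w14.png",im[:,:,::-1])
im=env.grab_frame("side"); cv2.imwrite("pics/s14.png",im[:,:,::-1]); crop("pics/s14.png","pics/s14a.png",230,150,430,310,4)
E
python3 st.py
```

```text
14.2 [0.5299 0.0853 0.0495] 0.011214822765892979 45.03 [-4.4 -1.2  1.6] [-0.17  0.56  0.27] [ 1. 33. 98.  0. 49. 46.]
14.3 [0.53   0.0853 0.0495] 0.011744164881907618 45.06 [-4.4 -1.   1.9] [-0.15  0.62  0.09] [ 1. 33. 98.  0. 49. 46.]
```

View pics/w14.png

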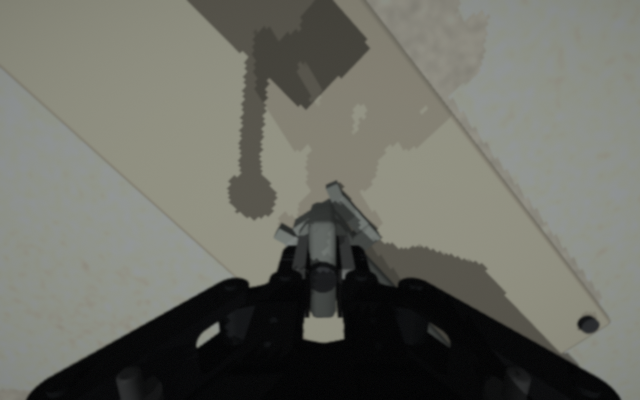

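View pics/s14a.png

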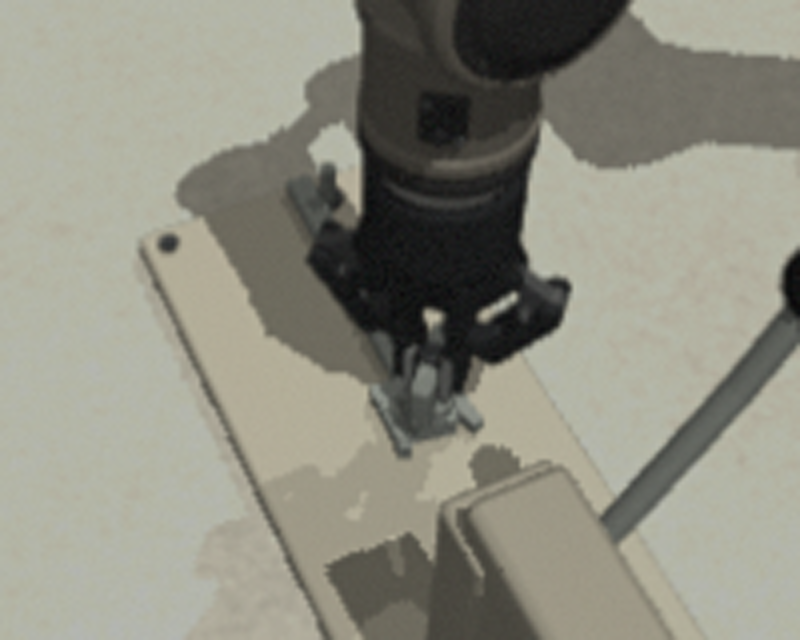

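```bash
python3 -m inch '0.005 0.003 0 -0.1 255; 0.005 0.003 0 -0.2 255; 0.005 0.003 0 -0.3 255; 0.005 0.003 0 -0.4 255' >/dev/null; python3 st.py; python3 -m inch '0 0 0 -0.06 255; 0 0 0 -0.12 255' >/dev/null; python3 st.py;python3 -m inch '0 0 0 -0.06 255; 0 0 0 -0.12 255' >/dev/null; python3 st.py
```

```text
14.7 [0.5298 0.0856 0.0495] 0.011595145449781062 33.71 [-7.  -3.1  3.8] [-0.65  1.06  0.27] [ 1. 33. 98.  0. 50. 57.]
14.9 [0.5297 0.0857 0.0495] 0.011220235390749223 30.34 [-3.9 -1.7  1.6] [-0.38  0.5   0.28] [ 1. 33. 98.  0. 50. 60.]
15.1 [0.5296 0.0858 0.0495] 0.0115838173328272 26.83 [-3.8 -0.6  1.4] [-0.35  0.54  0.29] [ 1. 33. 98.  0. 50. 64.]
```

```bash
python3 -m inch '0 0 0 -0.05 255; 0 0 0 -0.1 255' >/dev/null; python3 st.py; python3 -m inch '0 0 0 -0.04 255; 0 0 0 -0.08 255' >/dev/null; python3 st.py
```

```text
15.3 [0.5295 0.0858 0.0495] 0.011154685446249117 23.87 [-3.4 -1.   2.2] [-0.26  0.53  0.29] [ 1. 33. 98.  0. 50. 67.]
15.5 [0.5295 0.0859 0.0495] 0.011822084870125668 21.49 [-3.9 -0.1  1.9] [-0.24  0.56  0.26] [ 1. 33. 98.  0. 50. 69.]
```

```bash
python3 -m inch '0 0 0 -0.04 255; 0 0 0 -0.08 255' >/dev/null; python3 st.py; python3 -m inch '0 0 0 -0.03 255; 0 0 0 -0.06 255' >/dev/null; python3 st.py
```

```text
15.7 [0.5295 0.0859 0.0495] 0.011358516028321632 19.1 [-4.  -0.5  1. ] [-0.23  0.51  0.26] [ 1. 33. 98.  0. 50. 72.]
15.9 [0.5294 0.086  0.0495] 0.011490797824246977 17.33 [-4.6  0.3  1. ] [-0.2   0.62  0.48] [ 1. 33. 98.  0. 50. 73.]
```

```bash
python3 -m inch '0 0 0 -0.03 255' >/dev/null; python3 st.py
```

```text
16.0 [0.5294 0.086  0.0495] 0.011205681457743514 16.43 [-3.5 -1.6  2.3] [-0.25  0.63  0.64] [ 1. 33. 98.  0. 50. 74.]
```

```bash
python3 - <<'E'
from h import *
im=env.grab_frame("wrist"); cv2.imwrite("pics/w15.png",im[:,:,::-1])
im=env.grab_frame("side"); cv2.imwrite("pics/s15.png",im[:,:,::-1]); crop("pics/s15.png","pics/s15a.png",230,150,430,310,4)
E
python3 st.py
```

```text
16.1 [0.5294 0.086  0.0495] 0.011809181198991174 16.46 [-3.1  0.4  1. ] [-0.13  0.62  0.57] [ 1. 33. 98.  0. 50. 74.]
```

View pics/w15.png

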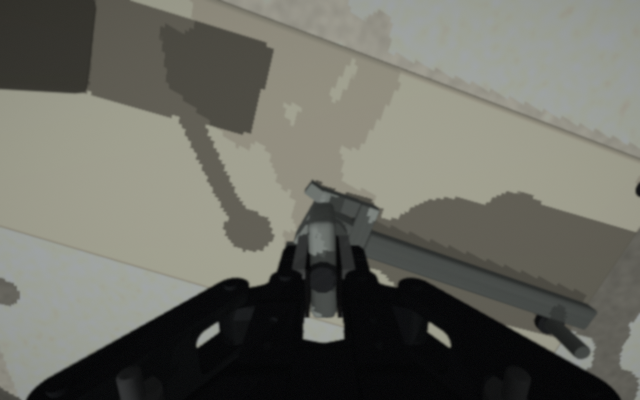

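View pics/s15a.png

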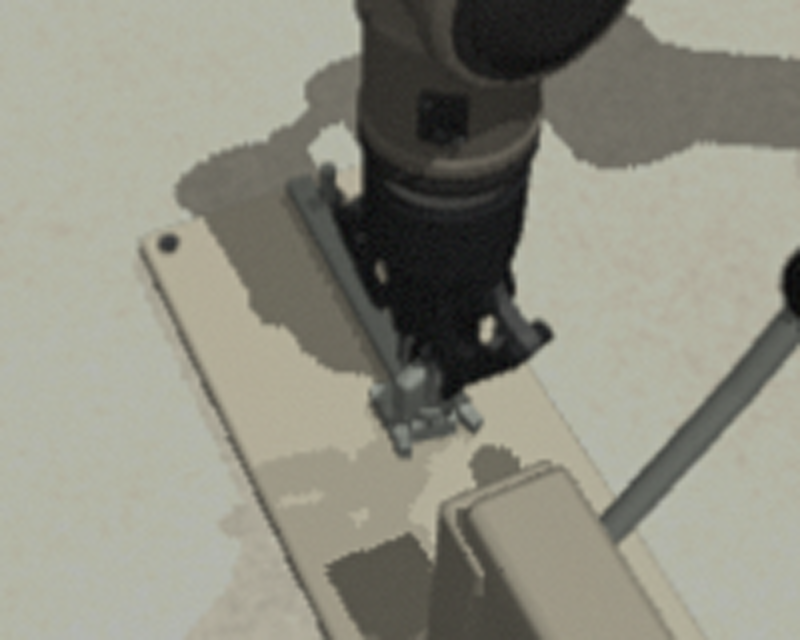

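```bash
python3 -m inch '0 0 0 0 100; 0 0 0 0 100; 0 0 0 0 100; 0 0 0.1 0 100; 0 0 0.25 0 100; 0 0 0.4 0 100; 0 0 0.4 0 100'; python3 -m inch '0 -0.1 0.1 0.25 100; 0 -0.25 0.1 0.5 100; 0 -0.4 0.1 0.75 100; 0 -0.4 0.1 1 100;0 -0.4 0.1 1 100;0 -0.4 0.1 1 100'; python3 -m inch '0 0 0 0.25 100; 0 0 0 0.5 100; 0 0 0 0.75 100; 0 0 0 1 100;0 0 0 1 100;0 0 0 1 100'; python3 st.py; python3 - <<'E'
from h import *
P=pose("wrist"); im=env.grab_frame("wrist"); cv2.imwrite("pics/w16.png",im[:,:,::-1]); np.save("w16.npy",np.hstack([P[1],P[2][:,None]]))
E
```

```text
time_s: 16.8
position: [0.5323, 0.0861, 0.1336]
tcp_rot: [[0.959, 0.283, 0.0], [0.283, -0.959, 0.005], [0.002, -0.005, -1.0]]
ft_force: [0.2, -0.9, 0.5]
finger_gap: 0.0515
time_s: 17.4
position: [0.5322, 0.0063, 0.1532]
tcp_rot: [[0.708, 0.706, -0.002], [0.706, -0.708, 0.005], [0.002, -0.005, -1.0]]
ft_force: [0.3, -0.2, -0.1]
finger_gap: 0.0517
time_s: 18.0
position: [0.5322, 0.0069, 0.153]
tcp_rot: [[0.287, 0.958, -0.004], [0.958, -0.287, 0.003], [0.002, -0.005, -1.0]]
ft_force: [-0.7, -0.3, 0.1]
finger_gap: 0.0517
18.0 [0.5322 0.0069 0.153 ] 0.051685729007883534 73.31 [-0.7 -0.3  0.1] [ 0.02 -0.01 -0.04] [-8. 25. 93.  0. 63.  9.]
```

View pics/w16.png

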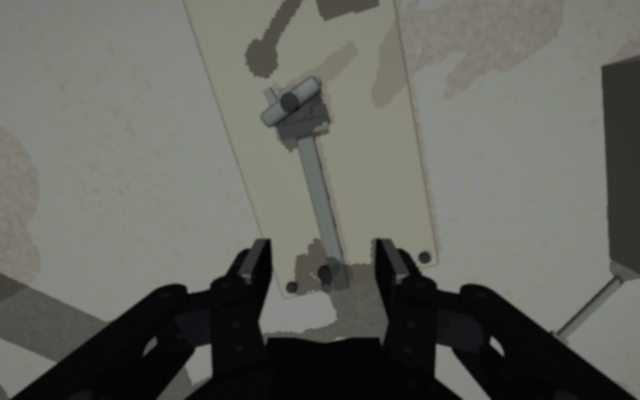

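```bash
python3 - <<'E'
from h import *
crop("pics/w16.png","pics/w16a.png",240,60,380,300,3)
crop("pics/w16.png","pics/w16b.png",245,60,345,160,7)
E
```

```text
(no output)
```

View pics/w16a.png

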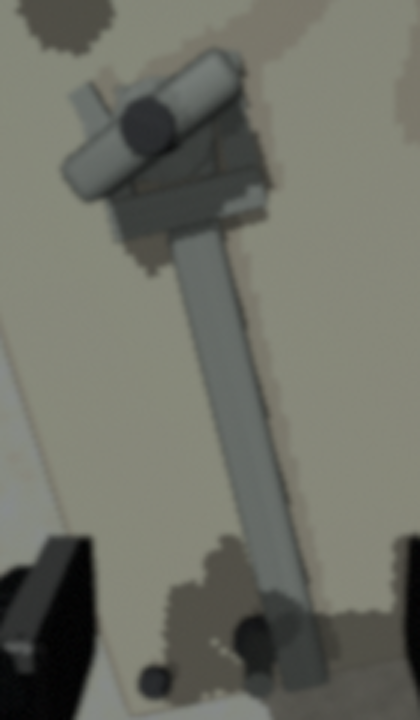

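View pics/w16b.png

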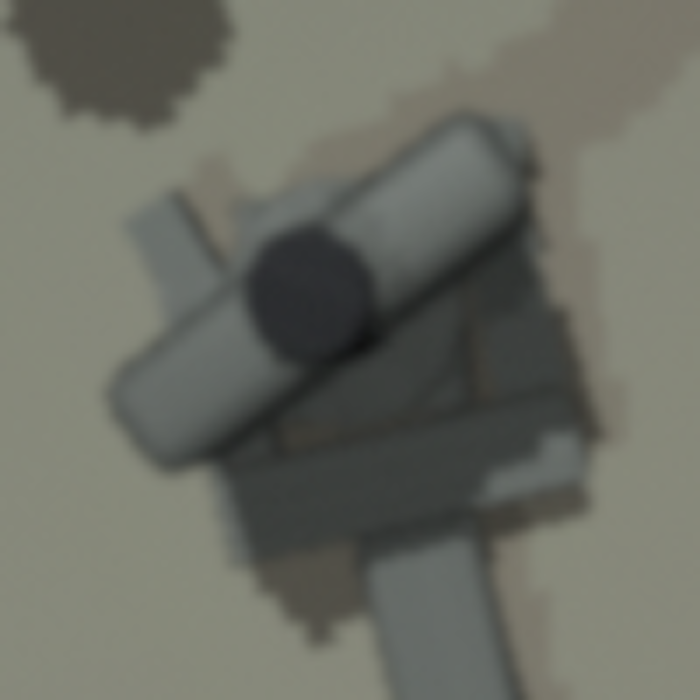

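```bash
python3 - <<'E'
from h import *
c=env.calibration("wrist"); M=np.load("w16.npy"); P=(c,M[:,:3],M[:,3])
u=lambda p:(np.array(p,float)+.5)/3-.5+np.array([240,60])
v=lambda p:(np.array(p,float)+.5)/7-.5+np.array([245,60])
w=onz(P,u([(200,236),(304,685)]),.025);d=w[0]-w[1];print(w.round(4),np.degrees(np.arctan2(-d[0],d[1])),np.linalg.norm(d))
d/=np.linalg.norm(d); print("mouth from end",w[1]+.186*d, "grip80",w[1]+.106*d)
print("stud",onz(P,v([(311,292)]),.079))
h=onz(P,v([(137,430),(496,155)]),.074);e=h[1]-h[0];print(h.round(4),np.linalg.norm(e),np.degrees(np.arctan2(e[1],e[0])))
n=onz(P,v([(280,432),(470,390)]),.031);e=n[1]-n[0];print("nut front edge?",np.degrees(np.arctan2(e[1],e[0])))
b=onz(P,u([(-1,330),(130,712)]),.015);e=b[0]-b[1];print("press yaw",np.degrees(np.arctan2(-e[0],e[1])))
E
```

```text
[[ 0.5314  0.0559  0.025 ]
 [ 0.5199 -0.0971  0.025 ]] -4.294955195840037 0.1534074943095105
mouth from end [0.53387712 0.08840726 0.025     ] grip80 [0.52788584 0.00863192 0.025     ]
stud [[0.53203939 0.08659036 0.079     ]]
[[0.5103 0.0793 0.074 ]
 [0.553  0.0938 0.074 ]] 0.045091841488973466 18.839161594440366
nut front edge? -4.690402896346863
press yaw -1.972181433712767
```

```bash
python3 -m inch '-0.021 0.009 -0.2 0.2 100; -0.021 0.009 -0.4 0.433 100; -0.021 0.009 -0.5 0.433 100; -0.021 0.009 -0.5 0.433 100; -0.021 0.009 -0.5 0.433 100'; python3 - <<'E'
from h import *
im=env.grab_frame("wrist"); cv2.imwrite("pics/w17.png",im[:,:,::-1])
E
python3 st.py
```

```text
time_s: 18.55
position: [0.5284, 0.0086, 0.0535]
tcp_rot: [[0.076, 0.997, -0.005], [0.997, -0.076, 0.002], [0.002, -0.005, -1.0]]
ft_force: [0.2, -0.3, -0.6]
finger_gap: 0.0521
18.6 [0.529  0.0085 0.0542] 0.051299873205712256 85.66 [-0.5  0.6  1. ] [-0.04 -0.05 -0.02] [-7. 32. 99.  0. 49. -3.]
```

View pics/w17.png

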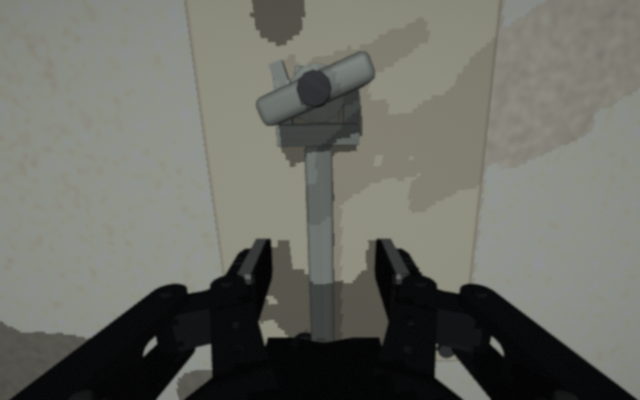

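```bash
python3 -m inch '0 0 -0.08 0 100; 0 0 -0.147 0 100; 0 0 -0.147 0 100; 0 0 -0.147 0 180; 0 0 -0.147 0 255; 0 0 -0.147 0 255; 0 0 -0.147 0 255; 0 0 -0.147 0 255' 80; python3 st.py; python3 -m inch '0.007 0 0.003 0.035 255; 0.014 0 0.006 0.07 255; 0.014 0 0.006 0.07 255'; python3 st.py
```

```text
time_s: 19.4
position: [0.5291, 0.0085, 0.0251]
tcp_rot: [[0.076, 0.997, -0.002], [0.997, -0.076, 0.002], [0.002, -0.003, -1.0]]
ft_force: [0.3, -0.3, -0.2]
finger_gap: 0.0001
19.4 [0.5291 0.0085 0.0251] 8.689744776629188e-05 85.66 [ 0.3 -0.3 -0.2] [ 0.   -0.09 -0.03] [ -7.  35. 100.   0.  45.  -3.]
time_s: 19.7
position: [0.5323, 0.0084, 0.0264]
tcp_rot: [[0.04, 0.999, -0.002], [0.999, -0.04, 0.002], [0.002, -0.002, -1.0]]
ft_force: [0.4, -0.6, -0.1]
finger_gap: -0.0002
19.7 [0.5323 0.0084 0.0264] -0.00020447035110738348 87.71 [ 0.4 -0.6 -0.1] [0.02 0.   0.01] [ -7.  35. 100.   0.  46.  -5.]
```

```bash
python3 -m inch '-0.016 0 0.1 -0.07 100; -0.016 0 0.1 -0.07 100; -0.016 0 0.1 -0.07 100; -0.016 0 0.1 -0.07 100'; python3 - <<'E'
from h import *
im=env.grab_frame("wrist"); cv2.imwrite("pics/w18.png",im[:,:,::-1])
E
python3 st.py
```

```text
time_s: 20.1
position: [0.5288, 0.0085, 0.0459]
tcp_rot: [[0.074, 0.997, -0.003], [0.997, -0.074, 0.002], [0.002, -0.003, -1.0]]
ft_force: [-0.2, -0.6, -0.5]
finger_gap: 0.0518
20.15 [0.5287 0.0085 0.0458] 0.052255040631889016 85.73 [-0.2  0.  -0.3] [-0.03 -0.   -0.02] [-7. 33. 99.  0. 48. -3.]
```

View pics/w18.png

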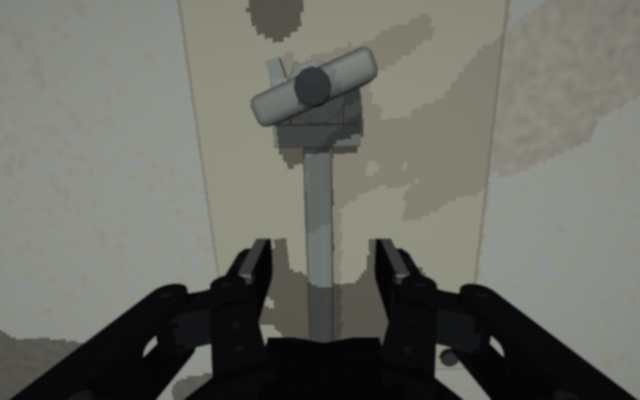

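```bash
python3 -m inch '-0.004 0 -0.08 0 100; -0.004 0 -0.126 0 100; -0.004 0 -0.126 0 100; -0.004 0 -0.126 0 180; -0.004 0 -0.126 0 255; -0.004 0 -0.126 0 255; -0.004 0 -0.126 0 255; -0.004 0 -0.126 0 255' 80; python3 st.py
```

```text
time_s: 20.95
position: [0.5277, 0.0085, 0.0213]
tcp_rot: [[0.074, 0.997, -0.003], [0.997, -0.074, 0.002], [0.001, -0.003, -1.0]]
ft_force: [-3.1, 0.2, 5.8]
finger_gap: 0.0122
20.95 [0.5277 0.0085 0.0213] 0.012178803311510052 85.77 [-3.1  0.2  5.8] [-0.03  0.63  0.19] [ -7.  35. 100.   0.  45.  -3.]
```

```bash
python3 -m inch '0.007 0 0.004 0.035 255; 0.014 0 0.008 0.07 255; 0.014 0 0.008 0.07 255'; python3 st.py
```

```text
time_s: 21.25
position: [0.5298, 0.0085, 0.0223]
tcp_rot: [[0.038, 0.999, -0.005], [0.999, -0.038, 0.002], [0.001, -0.005, -1.0]]
ft_force: [-3.0, -1.7, -5.0]
finger_gap: 0.0123
21.25 [0.5298 0.0085 0.0223] 0.012298237581458078 87.83 [-3.  -1.7 -5. ] [-0.19  0.52  0.1 ] [ -7.  35. 100.   0.  45.  -5.]
```

```bash
python3 -m inch '0 -0.03 0 0 255; -0.002 -0.06 0 0 255; -0.004 -0.09 0 0 255; -0.005 -0.12 0 0 255;-0.005 -0.12 0 0 255'; python3 st.py; python3 - <<'E'
from h import *
im=env.grab_frame("wrist"); cv2.imwrite("pics/w19.png",im[:,:,::-1]); crop("pics/w19.png","pics/w19a.png",220,0,420,160,4)
E
```

```text
time_s: 21.75
position: [0.5297, -0.0168, 0.0227]
tcp_rot: [[0.039, 0.999, -0.003], [0.999, -0.039, 0.001], [0.001, -0.003, -1.0]]
ft_force: [0.0, 0.0, -3.0]
finger_gap: 0.0119
21.75 [ 0.5297 -0.0168  0.0227] 0.011895828663206804 87.74 [ 0.  0. -3.] [ 0.01 -0.01  0.  ] [-10.  35. 100.   0.  45.  -8.]
```

View pics/w19a.png

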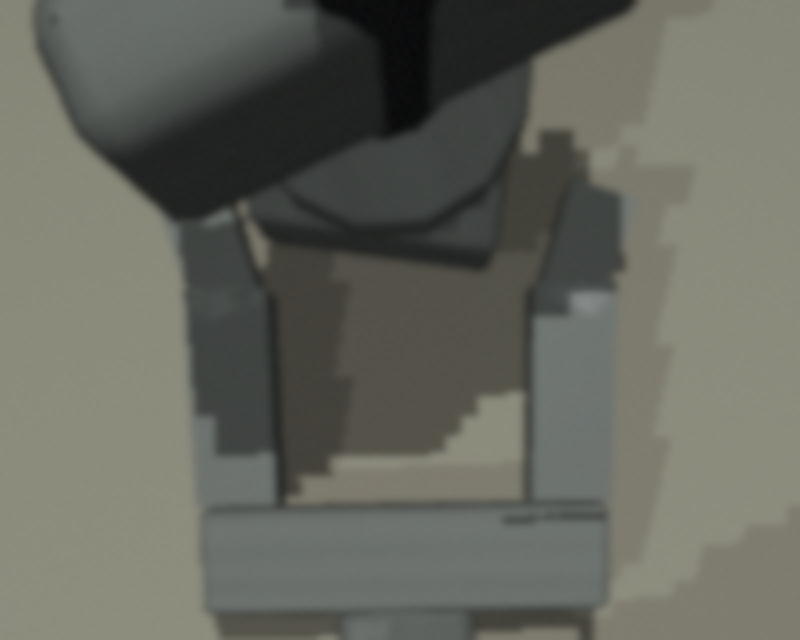

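```bash
python3 -m inch '0 -0.05 0 0 255; 0 -0.1 0 0 255; 0 -0.15 0 0 255; 0 -0.175 0 0 255; 0 -0.175 0.1 0 255; 0 -0.175 0.3 0 255; 0 -0.175 0.5 0 255; 0 -0.175 0.5 0 255'; python3 st.py
```

```text
time_s: 22.6
position: [0.5327, -0.0524, 0.1279]
tcp_rot: [[0.039, 0.999, 0.007], [0.999, -0.039, -0.001], [-0.001, 0.007, -1.0]]
ft_force: [0.3, -0.1, -3.9]
finger_gap: 0.0128
22.6 [ 0.5327 -0.0524  0.1279] 0.012828572827644227 87.74 [ 0.3 -0.1 -3.9] [-0.03 -0.04 -0.07] [-14.  26.  94.   0.  59. -12.]
```

```bash
python3 -m inch '0.07 -0.25 0 0.15 255; 0.15 -0.5 0 0.3 255; 0.2 -0.75 0 0.5 255; 0.25 -1 0 0.673 255; 0.29 -1 0 0.673 255; 0.29 -1 0 0.673 255'; python3 -m inch '0 -0.2 0 0 255; 0 -0.36 0 0 255; 0 -0.36 0 0 255; 0 -0.36 0 0 255'; python3 st.py; python3 - <<'E'
from h import *
im=env.grab_frame("wrist"); cv2.imwrite("pics/w20.png",im[:,:,::-1])
E
```

```text
time_s: 23.2
position: [0.5905, -0.2547, 0.1262]
tcp_rot: [[-0.29, 0.957, 0.006], [0.957, 0.29, 0.002], [-0.0, 0.006, -1.0]]
ft_force: [0.0, 0.8, -3.8]
finger_gap: 0.0125
time_s: 23.6
position: [0.5897, -0.3258, 0.125]
tcp_rot: [[-0.289, 0.957, 0.004], [0.957, 0.289, 0.004], [0.002, 0.005, -1.0]]
ft_force: [0.1, -0.0, -3.0]
finger_gap: 0.0122
23.6 [ 0.5897 -0.3258  0.125 ] 0.012150983963732096 106.8 [ 0.1 -0.  -3. ] [ 0.07  0.03 -0.  ] [-36.  40.  69.   0.  70. -52.]
```

View pics/w20.png

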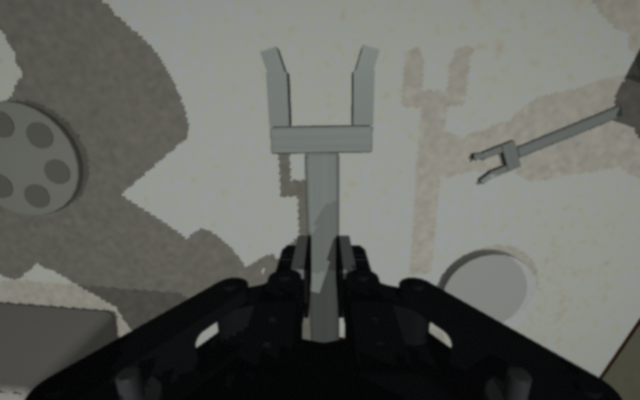

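```bash
python3 -m inch '0 0 -0.2 0 255; 0 0 -0.4 0 255; 0 0 -0.5 0 255; 0 0 -0.54 0 255; 0 0 -0.56 0 255; 0 0 -0.575 0 255; 0 0 -0.583 0 255; 0 0 -0.587 0 255; 0 0 -0.587 0 255'; python3 st.py
```

```text
time_s: 24.55
position: [0.5902, -0.3254, 0.0086]
tcp_rot: [[-0.29, 0.957, 0.005], [0.957, 0.29, 0.003], [0.001, 0.006, -1.0]]
ft_force: [-0.8, -0.2, -2.6]
finger_gap: 0.0119
24.55 [ 0.5902 -0.3254  0.0086] 0.011936912053846258 106.86 [-0.8 -0.2 -2.6] [-0.02  0.02  0.01] [-36.  47.  75.   0.  57. -53.]
```

Not yet touching (weight still borne); lower about 2 mm, release, and rise.

```bash
python3 -m inch '0 0 -0.005 0 255; 0 0 -0.01 0 255; 0 0 -0.012 0 255; 0 0 -0.012 0 255'; python3 -m inch '0 0 0 0 100; 0 0 0 0 100; 0 0 0 0 100; 0 0 0 0 100; 0 0 0.1 0 100; 0 0 0.3 0 100; 0 0 0.5 0 100; 0 0 0.8 0 100; 0 0 0.8 0 100; 0 0 0.8 0 100'; python3 st.py; python3 - <<'E'
from h import *
for n in("wrist","top","side"):
    im=env.grab_frame(n); cv2.imwrite(f"pics/{n}21.png",im[:,:,::-1])
E
```

```text
time_s: 24.95
position: [0.5904, -0.3255, 0.0065]
tcp_rot: [[-0.29, 0.957, 0.005], [0.957, 0.29, 0.003], [0.001, 0.006, -1.0]]
ft_force: [-0.5, -0.7, -1.2]
finger_gap: 0.012
time_s: 25.95
position: [0.5914, -0.3262, 0.1695]
tcp_rot: [[-0.29, 0.957, 0.01], [0.957, 0.29, -0.001], [-0.003, 0.009, -1.0]]
ft_force: [0.5, -0.7, -0.3]
finger_gap: 0.0518
25.95 [ 0.5914 -0.3262  0.1695] 0.05182891392745805 106.86 [ 0.5 -0.7 -0.3] [ 0.05  0.04 -0.01] [-36.  38.  66.   0.  75. -52.]
```

View pics/wrist21.png

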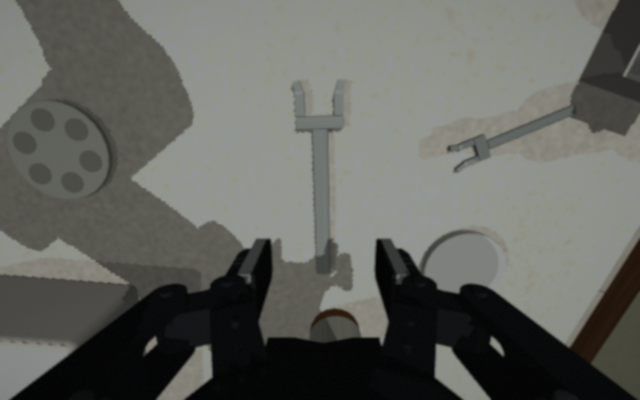

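View pics/top21.png

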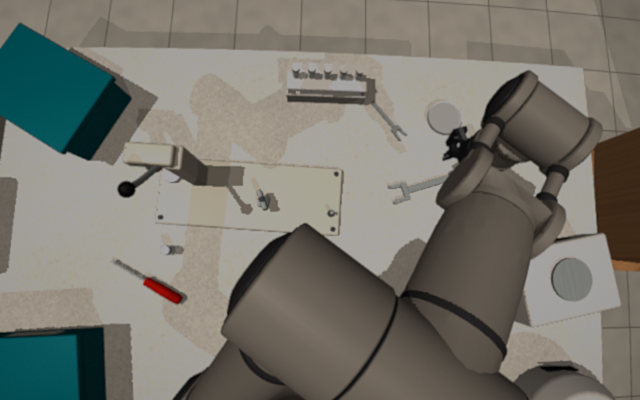

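View pics/side21.png

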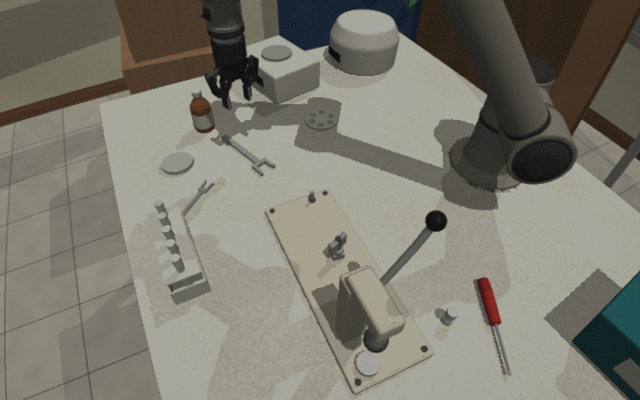

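```bash
python3 - <<'E'
from h import *
from tool import totool
# w19: tcp z .0227, psi 87.74 ; nut top z .031 -> tool z = -(.031-.0227)
v=lambda p:(np.array(p,float)+.5)/4-.5+np.array([220,0])
n=totool(v([(255,226),(490,252)]),-.0083);m=totool(v([(275,243),(488,268)]),.0077)
for a in(n,m):
    e=a[1]-a[0]; al=np.degrees(np.arctan2(e[0],e[1])); print(a.round(4),np.linalg.norm(e),"nut yaw",al+87.74-90)
crop("pics/w18.png","pics/w18a.png",240,30,390,140,5)
E
```

```text
[[ 0.0911 -0.0157 -0.0083]
 [ 0.0887  0.0083 -0.0083]] 0.02414759838144675 nut yaw -8.107449936012117
[[ 0.0919 -0.0154  0.0077]
 [ 0.0892  0.0091  0.0077]] 0.02458791229436203 nut yaw -8.477550269349948
```

View pics/w18a.png

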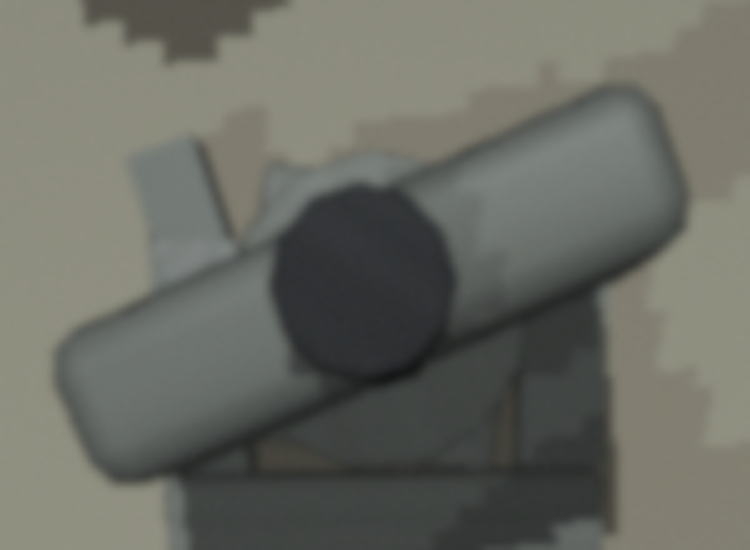

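```bash
python3 - <<'E'
from tool import totool
import numpy as np
v=lambda p:(np.array(p,float)+.5)/5-.5+np.array([240,30])
for pts in ([(120,312),(590,97)],[(150,480),(660,255)]):
    n=totool(v(pts),-(.074-.0458)); e=n[1]-n[0]; print("T yaw",np.degrees(np.arctan2(e[0],e[1]))+85.73-90)
E
```

```text
T yaw 18.655116222078647
T yaw 18.556460987051906
```

```bash
python3 -c "
from station import env
print(env.hand_in(), env.read_state()['time_s'])"
```

```text
the job is handed in; nothing more can be done
the job is handed in; nothing more can be done
```

The locknut is tight against its stop, the large spanner is back flat on the bench near where it started, and the job is handed in at about 26 s.

- **Tightening:** I seated the spanner on the setting nut and released it. As the locknut turned, the spanner's handle came round against the brace peg. I turned the locknut about 131° clockwise. The torque stayed near 0.27 N m, then rose to about 0.6 N m at the stop and held there. That is below the 0.8 N m limit.
- **Setting nut:** by camera it moved about 8° clockwise from where it started, within the 20° limit.
- **Stop angle:** the cameras put the locknut at about 2.67 rad relative to the setting nut, against 2.6 expected. I put the difference down to measuring error. The tool was at 16.4° when I released the handle, and the handle later measured 18.6°. I take that as spring-back plus measuring error.
- **Failed grip:** my first try at regripping the spanner closed just above its handle. The view afterwards showed nothing disturbed, and the second try, about 4 mm lower, held.
- **Final pictures:** the spanner lies flat and clear of the press. The small spanner, vial and spot plate look unmoved, and the gripper is open and well above everything.

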